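# Carry the spring-arm lamp upright to its charging mat

### The arm

A 6-joint arm with a two-finger parallel gripper is mounted at the origin on the work surface. World frame = base frame: x ahead of the robot, y to its left, z up, the work surface at z = 0. Lengths are in m, angles in rad, forces in N, time in s.
With the tool pointing down it reaches from about 0.3 to 0.775 m from the base axis. Payload 14.6 kg.
Tool frame: the origin (TCP) lies at the very end of the fingers, on their centre line; the grasp point (between the pads) lies 19 mm behind it; z points along the fingers, y is the line along which they close (so a half turn about z gives the same grasp; the last joint's range is limited). The gripper opens to 94 mm and grips with 3 to 60 N. Pads are 16 mm wide; open, the fingers measure 119 mm over their backs; the gripper's body (75 mm by 177 mm) begins 78 mm behind the grasp point.
Start: joints at [1.1, 0.3, 1.521, -0, 1.321, -0.067], TCP at [0.216, 0.506, 0.205] pointing down, gripper open.
Joint ranges: [-3.03, 3.03], [-0.79, 2.21], [0.23, 2.52], [-1.04, 4.18], [0, 3.07], [-2.55, 2.55]. Speed limits (rad/s): [2.22, 2.22, 2.57, 3.14, 3.14, 3.14].

### API

Orientations are given as [roll, pitch, yaw] about the fixed x, y, z axes, in that order (R = Rz(yaw) Ry(pitch) Rx(roll)).
In Python, from station import ctrl gives the robot as it stands. The module is installed in compiled form; this text tells all that it offers.
- The arm moves only by the tool step_arm, never from a script. Its argument "deltas" is a list of rows, each an object with "dp": the shift along the tool's x, y, z scaled (see below), a list of three; "twist": the turn about the tool's z scaled (see below). In form: [{"dp": [tx, ty, tz], "twist": twist}, ...]. A call has 1 to 12 rows; each row shifts and turns the commanded pose from where the row before left it, along the tool's axes as they then stand; what a row does not reach is not made up. The controller multiplies each number of a shift by 0.04 m and each number of a turn by 4 degrees. A row lasts 1/10 s, in which the tool goes at most 50 mm and 8.59 degrees, less where a joint would pass 70% of its speed; a pose out of reach is approached as far as the arm can. A call with a number of a shift or a turn outside -1 to 1 is refused whole. A call with a gripper value outside its range is refused whole. "gripper" is the opening, from -1 (shut) to 1 (fully open), set as the call begins (left out, the last holds). The fingers move at their own pace and stop on an object; "squeeze" is the grip in N (left out, the last holds). Time passes only in rows, so rows that do not move let the fingers close. It gives the time, the measured TCP pose, the force, the opening and the grip force at its end, in the units of the state.
- ctrl.get_obs(): the state, without advancing time (a new reading comes with each control period).
- ctrl.camera(name): name is "scene" or "top" or "wrist"; returns (picture, depth): 420x560x3 uint8, red, green, blue; 420x560 float32, m along the optical axis (not along the pixel's ray), 0 where there is no reading.
- ctrl.get_calibration(name): a dict with "fx", "fy", "cx", "cy" (pixels), "distortion" ([k1, k2, p1, p2, k3] as OpenCV has them; the pictures are not rectified), "world_to_cam" (4x4, takes a point from world to camera coordinates); the wrist camera has in their place "hand_eye" (4x4, takes a point from camera to tool coordinates, whose origin is the TCP and whose axes are the flange's). Camera axes: x right, y down, z forward; pixel columns grow to the right and rows downward; lengths in m; the calibration is good to about 2 mm. A picture is of the moment at which its call begins: read the wrist's pose just before it. get_calibration takes no time and is no camera call.
- ctrl.hand_in(): hands the job in; it is judged then, once.
Trained networks look in the newest picture that a camera, given by its name, has taken for a name from the list of things; names that differ only in an ending like _2 or _b are one class to them, and where a whole thing is asked for, a point or a joint stands for the part that bears it (a point fixed in the world has none). Each returns a list of dicts, best first, with "conf" (0 to 1); they miss things now and then, are a little off and sometimes report something else, mostly with a low value. They report only what shows in the picture. A call takes as long as a camera call.
- ctrl.spot_in(camera, label): "rect" ([left, top, right, bottom] as shares, 0 to 1, of the picture: columns of its width, rows of its height, round what is visible of it).
- ctrl.cut_out(camera, label): "pixels" (420x560 bool, what is visible of it) and "rect" ([left, top, right, bottom] as shares, 0 to 1, of the picture: columns of its width, rows of its height, round what is visible of it).
The state is a dict: "time_s": time; "qpos": joint angles; "joint_vel": joint speeds; "tau": joint torques, N m; "ee_pos": TCP position; "eef_rot": TCP orientation; "force": force on the tool from outside, world axes, zero at the start; "moment": the same for the moment, N m; "grip_width": finger opening in m; "grip_force": force on a finger pad.
Only numpy, scipy, OpenCV 4.12 (cv2) and the standard library are available. Lean on these libraries where they do the work, as an engineer would, in place of code of your own. Each camera call takes 0.05 s, during which the arm holds its last target. There are 200 camera calls.

### The job

The cordless lamp's springy arm has flopped over onto its stop. Take the lamp by its wooden carrying handle, lift it clear of the shelf where it stands and, only by tilting and moving the base, get the arm balanced upright, off both stops, and hold it steady so for five seconds; then carry it over to its charging mat with the arm still balanced, stand it squarely in the middle of the mat, let go, and leave it with the arm upright and still. Do not touch the arm or its glass globe, and leave the breakfast things alone.

Things in the scene. Friction and masses are not known exactly. Their poses are not given: they have to be found in the camera images.
- lamp: Loose cordless lamp. Base plate 260 (x) x 110 (y) x 14 mm, origin at the centre of its underside. Grey battery block 48 x 100 x 26 mm on it at x = -104 mm; carrying handle at the balance point; steel hinge bracket, 58 mm wide, 106 mm high, at x = +110 mm, its pin along x, 55 mm above the underside. 0.58 kg without the arm, varies by a fifth; bracket end starts away from the robot.
- lamp_handle (a point): Centre of the wooden carrying handle, a level bar 90 mm long (lamp's x), 20 mm wide (y), 26 mm tall, at x = -30, y = 0, z = 60 mm in the lamp's frame, 33 mm of air under it. Grip it across the 20 mm from above, closing along the lamp's y. Axes as the lamp's.
- lamp_arm: Slim steel arm with an opal glass globe on top, hinged in the lamp's bracket; origin on the hinge pin (lamp frame x = 110, y = 0, z = 55 mm), z along the arm to the globe. Nominal 0.150 kg (varies by a few per cent), centre of mass 188 mm from the pin, inertia about the pin 0.0057 kg m2. Globe top 242 mm from the pin.
- lamp_globe (a point): Centre of the glass globe (70 mm across), 207 mm from the hinge pin along the arm.
- lamp_hinge (a joint): Arm angle to the base, rad: 0 = square to the plate, + = globe towards lamp -y (right-hand about lamp +x). Stops at -0.4 and +0.4; starts on the + one. A torsion spring, 0.250 N m/rad, rest at 0, carries 90 % of the tipping moment (0.277 N m x sin lean), so the arm falls from upright, time constant about 0.45 s; friction 0.0012 N m holds it within 0.03 rad on a level base. Damping 0.004 N m s/rad.
- charge_mat: Flat black rubber charging mat, 300 (x) x 150 (y) x 6 mm, fixed on the shelf, origin at the centre of its underside. The lamp belongs in its middle, long side along the mat's x, bracket at the mat's +x end. Mat and lamp are turned by up to 0.3 rad from the world axes.
- toast_rack: Bystander: black plastic toast rack 150 x 80 x 89 mm, origin at the centre of its underside.
- jam_jar_a: Bystander: closed jam jar with gold lid, 68 mm across, 92 mm high, origin at the centre of its underside.
- jam_jar_b: Bystander: the other jam jar, same size.
- butter_dish: Bystander: steel butter dish 120 x 170 mm with hinged domed lid, about 100 mm high, origin at the centre of its underside.

How it is judged:
On the way, in this order (a step that is already met when the one before it is completed fails the run):
1. lifted clear of the shelf (underside 25 mm or more up) where it stood (within 150 mm), the arm balanced upright (within 0.2 rad of the base's square and of vertical) for 5 s (height (world z) of lamp above 0.025 m and distance of lamp from where it was at the start of the episode below 0.15 m and value of joint lamp_hinge between -0.2 and 0.2 rad and angle between lamp_arm's own z axis and vertical below 0.2 rad), for 4.5 s.
2. held above the charging mat (within 50 mm of its middle, underside 25 mm or more up), the arm still balanced within 0.2 rad (height (world z) of lamp above 0.025 m and horizontal distance between lamp and charge_mat below 0.05 m and value of joint lamp_hinge between -0.2 and 0.2 rad and angle between lamp_arm's own z axis and vertical below 0.2 rad), for 0.3 s.
At the end, for the whole second after the job is handed in: The lamp stands flat on the charging mat, its middle within 25 mm of the mat's middle and its long side within 0.15 rad of the mat's, released and at rest, the arm within 0.2 rad of upright and still (horizontal distance between lamp and charge_mat below 0.025 m and angle between the x axis of lamp and the x axis of charge_mat, either way round below 0.15 rad and height (world z) of lamp between 0.003 and 0.01 m and angle between lamp's own z axis and vertical below 0.05 rad and value of joint lamp_hinge between -0.2 and 0.2 rad and velocity of joint lamp_hinge between -0.15 and 0.15 rad/s and linear speed of lamp below 0.03 m/s); the robot touches nothing.
It fails at once if the lamp is carried off (more than 150 mm) with its arm flopped (beyond 0.33 rad, on or near a stop) (distance of lamp from where it was at the start of the episode above 0.15 m and (value of joint lamp_hinge above 0.33 rad or value of joint lamp_hinge below -0.33 rad)).
It fails at once if the arm is flung (swings faster than 2.5 rad/s) (angular speed of lamp_arm above 2.5 rad/s).
It fails at once if the robot touches the lamp's arm or globe (contact force between any of the fingers, the arm and lamp_arm above 0.5 N).
It fails at once if the lamp tips over (angle between lamp's own z axis and vertical above 0.7 rad).
It fails at once if a breakfast thing is shifted by more than 20 mm (distance of any of toast_rack, jam_jar_a, jam_jar_b, butter_dish from where it was at the start of the episode above 0.02 m).
It also fails if it takes over 70 s, if anything falls off the work surface, if the arm or the gripper's body presses on something with over 40 N, if the wrist force passes 120 N, or if a joint passes its speed limit or range.

## Working session

There is one attempt and no reset: what is moved stays moved. The work goes in short steps, Python scripts to look and compute and a tool call to move; the robot and the scene stay as the last step left them, time stands still between calls to the robot, and variables do not carry over. Pictures are saved under pics/ and viewed, at most 10 in all, crops included, and the job is handed in when it is done.

Besides the shell and the picture viewer there is one more tool, called by a JSON object that holds its "op" and its "data". step_arm: Moves the arm, as the interface text tells. Its arguments: {"type":"object","properties":{"deltas":{"type":"array"},"gripper":{"type":"number"},"squeeze":{"type":"number"}},"required":["deltas"]}

```bash
mkdir -p pics; cat > h.py <<'E'
import numpy as np, cv2
from station import ctrl
from scipy.spatial.transform import Rotation as R
def cam2w(name, obs=None):
    c=ctrl.get_calibration(name)
    if name!='wrist': return np.linalg.inv(np.array(c['world_to_cam']))
    o=obs or ctrl.get_obs(); T=np.eye(4); T[:3,:3]=R.from_euler('xyz',o['eef_rot']).as_matrix(); T[:3,3]=o['ee_pos']
    return T@np.array(c['hand_eye'])
def rays(name,uv):
    c=ctrl.get_calibration(name); K=np.array([[c['fx'],0,c['cx']],[0,c['fy'],c['cy']],[0,0,1]])
    n=cv2.undistortPoints(np.array(uv,float).reshape(-1,1,2),K,np.array(c['distortion'],float))[:,0]
    return np.c_[n,np.ones(len(n))]
def pts(name,uv,depth,T=None):
    T=cam2w(name) if T is None else T
    uv=np.array(uv).reshape(-1,2); r=rays(name,uv); d=depth[uv[:,1].astype(int),uv[:,0].astype(int)]
    P=r*d[:,None]; return P@T[:3,:3].T+T[:3,3]
def proj(name,P):
    c=ctrl.get_calibration(name); K=np.array([[c['fx'],0,c['cx']],[0,c['fy'],c['cy']],[0,0,1]])
    M=np.array(c['world_to_cam']); return cv2.projectPoints(np.array(P,float).reshape(-1,1,3),cv2.Rodrigues(M[:3,:3])[0],M[:3,3],K,np.array(c['distortion'],float))[0][:,0]
E
python3 - <<'E'
from h import *
for n in ['scene','top','wrist']:
    im,d=ctrl.camera(n); cv2.imwrite(f'pics/{n}0.png',im[:,:,::-1]); np.save(f'pics/{n}0.npy',d)
    print(n,cam2w(n).round(3).tolist(),ctrl.get_calibration(n)['fx'])
    for l in ['lamp','lamp_handle','lamp_arm','lamp_globe','charge_mat','toast_rack','jam_jar_a','butter_dish']:
        r=ctrl.spot_in(n,l); print(l,[(round(x['conf'],2),(np.array(x['rect'])*[560,420,560,420]).round().astype(int).tolist()) for x in r[:3]])
a=[cv2.imread(f'pics/{n}0.png') for n in ['scene','top']]
cv2.imwrite('pics/both.png',cv2.resize(np.vstack(a),(800*560//840*840//800,840))[:,:] if 0 else cv2.resize(np.hstack(a),(800,300)))
E
```

```text
scene [[0.819, 0.429, -0.38, 1.053], [0.573, -0.598, 0.561, -0.653], [0.014, -0.677, -0.736, 1.011], [0.0, 0.0, 0.0, 1.0]] 381.6604114981026
lamp [(0.63, [245, 145, 324, 208])]
lamp_handle [(0.96, [247, 147, 321, 208])]
lamp_arm [(0.59, [297, 145, 318, 192])]
lamp_globe [(0.86, [293, 149, 318, 190])]
charge_mat [(0.56, [152, 234, 280, 300]), (0.21, [335, 158, 351, 186])]
toast_rack [(0.65, [293, 239, 339, 288])]
jam_jar_a [(0.79, [335, 159, 350, 184]), (0.59, [320, 140, 333, 172]), (0.33, [249, 150, 322, 208])]
butter_dish [(0.8, [120, 302, 188, 368])]
top [[-0.001, -0.98, 0.197, 0.388], [-1.0, -0.001, -0.011, -0.005], [0.011, -0.197, -0.98, 1.359], [0.0, 0.0, 0.0, 1.0]] 448.02484615452994
lamp [(0.76, [175, 203, 221, 321])]
lamp_handle [(0.96, [171, 206, 222, 321])]
lamp_arm [(0.61, [184, 207, 220, 239])]
lamp_globe [(0.83, [183, 203, 215, 236])]
charge_mat [(0.67, [308, 216, 377, 333])]
toast_rack [(0.68, [258, 154, 287, 207])]
jam_jar_a [(0.89, [109, 242, 140, 268]), (0.72, [124, 210, 153, 237]), (0.36, [175, 203, 223, 321])]
butter_dish [(0.74, [397, 246, 453, 283])]
wrist [[0.393, 0.882, 0.261, 0.139], [0.92, -0.377, -0.111, 0.539], [0.001, 0.284, -0.959, 0.385], [0.0, 0.0, 0.0, 1.0]] 377.84760621734756
lamp [(0.55, [125, 398, 190, 417])]
lamp_handle [(0.57, [123, 403, 197, 420])]
lamp_arm []
lamp_globe []
charge_mat [(0.28, [126, 403, 192, 419])]
toast_rack []
jam_jar_a [(0.75, [325, 409, 369, 419])]
butter_dish []
```

View pics/top0.png

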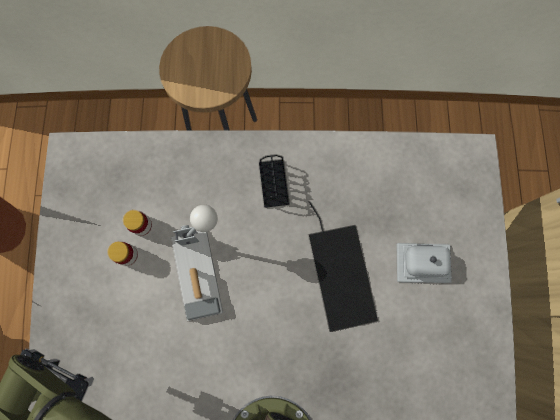

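View pics/scene0.png

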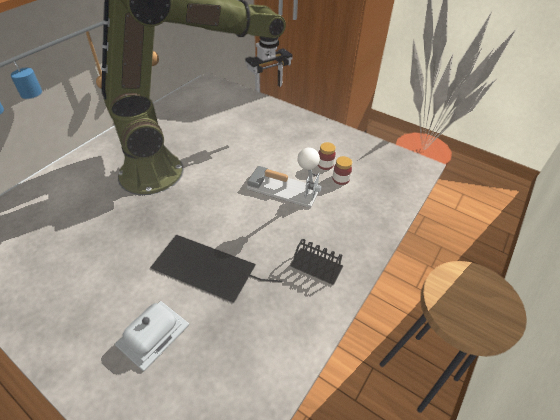

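```bash
python3 - <<'E'
from h import *
for n in ['top','scene']:
    im,d=ctrl.camera(n)
    for l in ['lamp','lamp_handle','lamp_globe','charge_mat','toast_rack','jam_jar_a','butter_dish']:
        for r in ctrl.cut_out(n,l)[:2]:
            v,u=np.nonzero(r['pixels']); ok=d[v,u]>0
            if r['conf']<.4: continue
            P=pts(n,np.c_[u,v][ok],d)
            print(n,l,round(r['conf'],2),len(P),'med',np.median(P,0).round(3),'zpct',np.percentile(P[:,2],[2,50,98]).round(3))
            if l in('lamp','charge_mat','lamp_handle'):
                for lo,hi in [(-.005,.03),(.05,.09)]:
                    Q=P[(P[:,2]>lo)&(P[:,2]<hi)]
                    if len(Q)>30:
                        b=cv2.minAreaRect((Q[:,:2]*1000).astype(np.float32)); print('   rect',lo,len(Q),[np.round(x,1) for x in b],Q[:,2].mean().round(4))
            if l=='lamp_globe':
                A=np.c_[2*P,np.ones(len(P))]; s=np.linalg.lstsq(A,(P**2).sum(1),rcond=None)[0]; print('   sph',s[:3].round(4),np.sqrt(s[3]+s[:3]@s[:3]).round(4))
E
```

```text
top lamp 0.8 3837 med [0.513 0.217 0.018] zpct [0.008 0.018 0.279]
   rect -0.005 2144 [array([500.4, 231.4]), array([291.6, 112.4]), np.float64(11.7)] 0.0139
   rect 0.05 372 [array([522.1, 230.4]), array([214.9,  59.1]), np.float64(19.8)] 0.0697
top lamp_handle 0.71 3777 med [0.513 0.217 0.018] zpct [0.009 0.018 0.279]
   rect -0.005 2091 [array([495.4, 230.9]), array([280.5, 109.5]), np.float64(12.7)] 0.0141
   rect 0.05 370 [array([522.1, 230.4]), array([214.9,  59.1]), np.float64(19.8)] 0.0698
top lamp_globe 0.87 655 med [0.603 0.174 0.269] zpct [0.068 0.269 0.282]
   sph [0.6331 0.1839 0.1684] 0.1074
top charge_mat 0.91 4934 med [ 0.475 -0.211  0.006] zpct [-0.001  0.006  0.011]
   rect -0.005 4932 [array([ 481.3, -211. ]), array([311.8, 157. ]), np.float64(12.2)] 0.0056
top jam_jar_a 0.7 555 med [0.54  0.434 0.089] zpct [0.009 0.089 0.097]
top jam_jar_a 0.63 541 med [0.631 0.399 0.09 ] zpct [0.012 0.09  0.097]
top butter_dish 0.9 2027 med [ 0.513 -0.447  0.062] zpct [0.007 0.062 0.079]
scene lamp 0.77 2216 med [0.524 0.208 0.021] zpct [0.001 0.021 0.277]
   rect -0.005 1167 [a
[... 257 characters left out ...]
array([481.8, 238.8]), array([259.8, 144.8]), np.float64(14.8)] 0.0135
   rect 0.05 270 [array([519.6, 223.7]), array([217.2,  51.8]), np.float64(17.2)] 0.0661
scene lamp_globe 0.82 436 med [0.614 0.158 0.259] zpct [0.061 0.259 0.28 ]
   sph [0.565  0.2448 0.2012] 0.1191
scene lamp_globe 0.66 3700 med [ 0.487 -0.219  0.005] zpct [0.001 0.005 0.009]
   sph [ 0.4819 -0.212  -0.0769] 0.1273
scene toast_rack 0.67 1391 med [ 0.774 -0.009  0.01 ] zpct [-0.002  0.01   0.089]
scene jam_jar_a 0.79 405 med [0.642 0.384 0.064] zpct [0.011 0.064 0.095]
scene jam_jar_a 0.66 353 med [0.553 0.426 0.068] zpct [0.009 0.068 0.096]
scene butter_dish 0.91 2652 med [ 0.544 -0.48   0.059] zpct [0.008 0.059 0.077]
```

```bash
python3 - <<'E'
from h import *
for n in ['top','scene']:
    im,d=ctrl.camera(n)
    hsv=cv2.cvtColor(im,cv2.COLOR_RGB2HSV)
    v,u=np.mgrid[:420,:560]; uv=np.c_[u.ravel(),v.ravel()]; P=pts(n,uv,d); ok=d.ravel()>0
    near=ok&(np.hypot(P[:,0]-.5,P[:,1]-.215)<.2)
    S=hsv.reshape(-1,3)
    h=near&(P[:,2]>.062)&(P[:,2]<.085)&(S[:,0]<20)&(S[:,1]>90)
    Q=P[h]; b=cv2.minAreaRect((Q[:,:2]*1000).astype(np.float32)); c=Q[:,:2].mean(0);w,V=np.linalg.eigh(np.cov((Q[:,:2]-c).T)); 
    print(n,'handle',len(Q),Q.mean(0).round(4),[np.round(x,1) for x in b],'pca',np.degrees(np.arctan(V[1,1]/V[0,1])).round(1),'ztop',np.percentile(Q[:,2],[10,50,90]).round(4))
    pl=near&(P[:,2]>.009)&(P[:,2]<.020)&(abs(P[:,1]-.215)<.14); m=np.zeros((420,560),np.uint8); m.ravel()[pl]=255
    m=cv2.morphologyEx(m,cv2.MORPH_OPEN,np.ones((5,5),np.uint8)); Q=P[m.ravel()>0]
    b=cv2.minAreaRect((Q[:,:2]*1000).astype(np.float32)); print(' plate',len(Q),[np.round(x,1) for x in b])
    g=near&(P[:,2]>.17); Q=P[g]; 
    f=lambda s:np.linalg.norm(Q-s,axis=1)-.035
    from scipy.optimize import least_squares
    s=least_squares(f,Q.mean(0)-[0,0,.02],loss='soft_l1',f_scale=.003); print(' globe',len(Q),s.x.round(4),abs(f(s.x)).mean().round(4))
    mt=ok&(P[:,2]>.003)&(P[:,2]<.012)&(abs(P[:,0]-.48)<.2)&(abs(P[:,1]+.21)<.14)&(S[:,2]<80); Q=P[mt]; b=cv2.minAreaRect((Q[:,:2]*1000).astype(np.float32)); print(' mat',len(Q),[np.round(x,1) for x in b])
E
```

```text
top handle 178 [0.4561 0.2209 0.0718] [array([456.6, 221.5]), array([85.5, 16.8]), np.float64(12.3)] pca 13.1 ztop [0.0681 0.0719 0.0756]
 plate 1184 [array([503.9, 232.3]), array([199.2, 108.5]), np.float64(12.6)]
 globe 601 [0.6113 0.1746 0.2456] 0.0011
 mat 4023 [array([ 508.6, -206.5]), array([362.4, 150.7]), np.float64(11.5)]
scene handle 85 [0.4569 0.2179 0.0712] [array([456.4, 219.3]), array([84.1, 20.2]), np.float64(9.6)] pca 12.8 ztop [0.0673 0.0717 0.0743]
 plate 779 [array([507.3, 230. ]), array([212.3, 111.8]), np.float64(12.6)]
 globe 398 [0.6081 0.1738 0.245 ] 0.002
 mat 3181 [array([ 508. , -208.4]), array([363.2, 150.1]), np.float64(11.0)]
```

```bash
python3 - <<'E'
from h import *
o=ctrl.get_obs(); print(o['time_s'],o['eef_rot'],o['ee_pos']); M=R.from_euler('xyz',o['eef_rot']).as_matrix(); print(M.round(3))
print('dp', M.T@(np.array([.457,.220,.15])-o['ee_pos'])/.04, np.array(o['force']).round(2))
E
```

```text
2.25 [3.14153552e+00 4.12711552e-05 2.73782292e+00] [0.2161068  0.50576472 0.20544609]
[[-0.92   0.393  0.   ]
 [ 0.393  0.92   0.   ]
 [-0.     0.    -1.   ]]
dp [-8.34483222 -4.20361384  1.38625646] [ 0.34 -0.13 -0.11]
```

{"op": "step_arm", "data": {"deltas": [{"dp": [-0.927, -0.467, 0.1], "twist": 0}, {"dp": [-0.927, -0.467, 0.1], "twist": 0}, {"dp": [-0.927, -0.467, 0.1], "twist": 0}, {"dp": [-0.927, -0.467, 0.1], "twist": 0}, {"dp": [-0.927, -0.467, 0.1], "twist": 0}, {"dp": [-0.927, -0.467, 0.1], "twist": 0}, {"dp": [-0.927, -0.467, 0.1], "twist": 0}, {"dp": [-0.927, -0.467, 0.1], "twist": 0}, {"dp": [-0.927, -0.467, 0.1], "twist": 0}, {"dp": [0, 0, 0], "twist": -1}, {"dp": [0, 0, 0], "twist": -1}, {"dp": [0, 0, 0], "twist": -1}], "gripper": 1}}

```text
time_s: 3.45
ee_pos: [0.4571, 0.2197, 0.1694]
eef_rot: [-3.142, -0.0, 2.949]
force: [0.4, -0.2, -0.4]
grip_width: 0.094
grip_force: 0.0
```

{"op": "step_arm", "data": {"deltas": [{"dp": [0, 0, 0], "twist": -1}, {"dp": [0, 0, 0], "twist": -1}, {"dp": [0, 0, 0], "twist": -1}, {"dp": [0, 0, 0], "twist": -1}, {"dp": [0, 0, 0], "twist": -1}, {"dp": [0, 0, 0], "twist": -0.95}, {"dp": [0, 0, 0], "twist": 0}, {"dp": [0, 0, 0], "twist": 0}]}}

```text
time_s: 4.25
ee_pos: [0.4569, 0.2201, 0.1695]
eef_rot: [3.142, 0.0, -2.922]
force: [-0.1, 0.5, -0.5]
grip_width: 0.0939
grip_force: 0.0
```

```bash
python3 - <<'E'
from h import *
o=ctrl.get_obs(); im,d=ctrl.camera('wrist'); cv2.imwrite('pics/w1.png',im[:,:,::-1]); T=cam2w('wrist',o)
M=R.from_euler('xyz',o['eef_rot']).as_matrix()
print(o['time_s'],o['ee_pos'],np.degrees(np.arctan2(-M[1,0],-M[0,0])),o['qpos'])
v,u=np.mgrid[:420,:560]; P=pts('wrist',np.c_[u.ravel(),v.ravel()],d,T); S=cv2.cvtColor(im,cv2.COLOR_RGB2HSV).reshape(-1,3)
h=(d.ravel()>0)&(P[:,2]>.064)&(P[:,2]<.085)&(S[:,0]<22)&(S[:,1]>70)&(abs(P[:,0]-.457)<.08)&(abs(P[:,1]-.22)<.05)
Q=P[h];c=Q[:,:2].mean(0);w,V=np.linalg.eigh(np.cov((Q[:,:2]-c).T))
print(len(Q),Q.mean(0),[np.round(x,1) for x in cv2.minAreaRect((Q[:,:2]*1000).astype(np.float32))],np.degrees(np.arctan(V[1,1]/V[0,1])),np.percentile(Q[:,2],[10,50,90]))
E
```

```text
4.25 [0.45692065 0.22006131 0.16946774] 12.555069902066231 [ 3.76604699e-01  2.38365567e-01  1.68596760e+00 -1.61529072e-06
  1.21723565e+00 -1.41331838e+00]
2717 [0.4504113  0.22151239 0.07228333] [array([452.8, 222.1]), array([88.1, 19.2]), np.float64(12.3)] 12.781193666239139 [0.07028555 0.07259852 0.0738095 ]
```

View pics/w1.png

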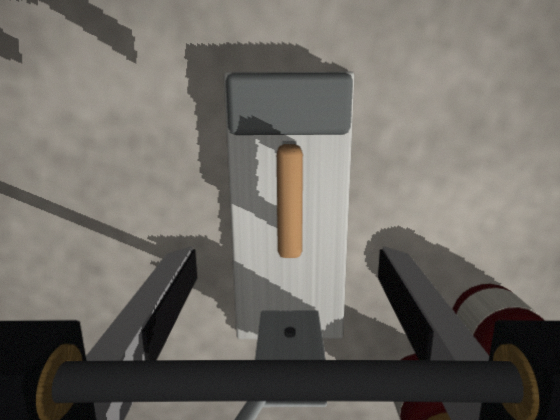

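{"op": "step_arm", "data": {"deltas": [{"dp": [0.02, 0.01, 0.8], "twist": 0}, {"dp": [0.02, 0.01, 0.8], "twist": 0}, {"dp": [0, 0, 0.8], "twist": 0}, {"dp": [0, 0, 0.5], "twist": 0}, {"dp": [0, 0, 0.31], "twist": 0}, {"dp": [0, 0, 0], "twist": 0}]}}

```text
time_s: 4.9
ee_pos: [0.4546, 0.2202, 0.04]
eef_rot: [-3.141, -0.002, -2.921]
force: [-0.3, -0.5, 0.6]
grip_width: 0.0938
grip_force: 0.0
```

{"op": "step_arm", "data": {"deltas": [{"dp": [0, 0, 0], "twist": 0}, {"dp": [0, 0, 0], "twist": 0}, {"dp": [0, 0, 0], "twist": 0}, {"dp": [0, 0, 0], "twist": 0}, {"dp": [0, 0, 0], "twist": 0}, {"dp": [0, 0, 0], "twist": 0}, {"dp": [0, 0, 0], "twist": 0}, {"dp": [0, 0, 0], "twist": 0}], "gripper": -1, "squeeze": 55}}

```text
time_s: 5.7
ee_pos: [0.4552, 0.2204, 0.041]
eef_rot: [-3.142, -0.0, -2.921]
force: [1.2, 0.0, -0.3]
grip_width: 0.0335
grip_force: 0.0
```

{"op": "step_arm", "data": {"deltas": [{"dp": [0, 0, -0.05], "twist": 0}, {"dp": [0, 0, -0.1], "twist": 0}, {"dp": [0, 0, -0.15], "twist": 0}, {"dp": [0, 0, -0.2], "twist": 0}, {"dp": [0, 0, -0.2], "twist": 0}, {"dp": [0, 0, -0.2], "twist": 0}, {"dp": [0, 0, -0.2], "twist": 0}, {"dp": [0, 0, -0.15], "twist": 0}, {"dp": [0, 0, -0.1], "twist": 0}, {"dp": [0, 0, -0.05], "twist": 0}, {"dp": [0, 0, 0], "twist": 0}, {"dp": [0, 0, 0], "twist": 0}]}}

```text
time_s: 6.9
ee_pos: [0.455, 0.2204, 0.0968]
eef_rot: [-3.142, -0.0, -2.921]
force: [0.6, -0.4, -8.0]
grip_width: 0.0196
grip_force: 55.0
```

```bash
cat >> h.py <<'E'
from scipy.optimize import least_squares
def arm(save=None,views=('top','scene')):
    """estimate arm lean from the globe seen in fixed views; returns per view"""
    o=ctrl.get_obs(); M=R.from_euler('xyz',o['eef_rot']).as_matrix(); p=np.array(o['ee_pos'])
    ex=-M[:,0]; ey=M[:,1]
    hinge=p+ex*0.140+np.array([0,0,.041-.060-.005+.060]) # TCP z = lamp z + 41mm -> hinge 55
    hinge[2]=p[2]-.041+.055
    out=[]
    for n in views:
        im,d=ctrl.camera(n)
        if save: cv2.imwrite(f'pics/{save}_{n}.png',im[:,:,::-1])
        v,u=np.mgrid[:420,:560]; uv=np.c_[u.ravel(),v.ravel()]; P=pts(n,uv,d)
        # globe points: bright, high and close to hinge, above plate, ahead of gripper
        q=P-hinge; g=(d.ravel()>0)&(abs(q@ex)<.05)&(abs(q@ey)<.16)&(q[:,2]>.12)&(q[:,2]<.26)
        Q=P[g]; g0=hinge+[0,0,.2]
        if len(Q)<60: out.append((n,len(Q))); continue
        f=lambda s:np.linalg.norm(Q-s,axis=1)-.035
        s=least_squares(f,Q.mean(0)-[0,0,.015],loss='soft_l1',f_scale=.003).x; r=s-hinge
        out.append((n,len(Q),'lean',round(float(np.arctan2(-r@ey,r[2])),3),'r',round(float(np.linalg.norm(r)),3),'x',round(float(r@ex),3)))
    print('t',round(o['time_s'],2),'p',p.round(4),'yaw',round(float(np.arctan2(ex[1],ex[0])),4),*out,sep='\n ')
    return out
E
python3 - <<'E'
from h import *
arm('lift'); o=ctrl.get_obs(); print(o['force'],o['moment'],o['grip_width'],o['grip_force'])
E
```

```text
t
 6.9
 p
 [0.455  0.2204 0.0968]
 yaw
 0.2211
 ('top', 652, 'lean', 0.41, 'r', 0.203, 'x', 0.002)
 ('scene', 427, 'lean', 0.411, 'r', 0.203, 'x', -0.001)
[ 0.22112188 -1.22901293 -8.12390061] [0.19596829 0.04250194 0.02035196] 0.019704413225995004 54.99514102935791
```

```bash
cat > sim.py <<'E'
import numpy as np
from scipy.optimize import brentq
def sim(vrows,th=.4,w=0.,m=1.,fr=.0012,tau=.02,extra=0,dt=.0005,b=.004,k=.25):
    ml=.0282*m; I=.0057*m; G=.277*m; v=0.; mx=0
    for vc in list(vrows)+[0]*extra:
        for _ in range(int(.1/dt)):
            a=(vc-v)/tau; v+=a*dt
            t=G*np.sin(th)-k*th-b*w+ml*a*np.cos(th)
            wn=w+t/I*dt; df=fr/I*dt
            w=0. if abs(wn)<=df else wn-np.sign(wn)*df
            th+=w*dt; mx=max(mx,abs(w))
            if th>.4: th=.4; w=min(w,0.)
            if th<-.4: th=-.4; w=max(w,0.)
    return th,w,mx
if __name__=='__main__':
    for shape in ([.5,1,1,.5],[.3,.8,1,.8,.3],[1,1,1],[.5,1,1,1,.5]):
        s=np.array(shape)/sum(shape)
        for tot in np.arange(.078,.1,.002):
            r=[sim(-s*tot/.1,m=m,fr=f,tau=ta,extra=1) for m,f,ta in [(1,.0012,.02),(1.04,.0012,.02),(.96,.0012,.02),(1,.0025,.02),(1,.0012,.05)]]
            print(shape,round(tot,3),[tuple(np.round(x,3)) for x in r])
E
python3 sim.py
```

```text
[0.5, 1, 1, 0.5] 0.078 [(np.float64(0.264), np.float64(0.747), np.float64(0.864)), (np.float64(0.324), np.float64(0.968), np.float64(0.968)), (np.float64(0.205), np.float64(0.555), np.float64(0.961)), (np.float64(0.284), np.float64(0.776), np.float64(0.831)), (np.float64(0.267), np.float64(0.69), np.float64(0.735))]
[0.5, 1, 1, 0.5] 0.08 [(np.float64(0.256), np.float64(0.749), np.float64(0.893)), (np.float64(0.315), np.float64(0.967), np.float64(0.967)), (np.float64(0.197), np.float64(0.559), np.float64(0.989)), (np.float64(0.276), np.float64(0.779), np.float64(0.859)), (np.float64(0.259), np.float64(0.691), np.float64(0.762))]
[0.5, 1, 1, 0.5] 0.082 [(np.float64(0.247), np.float64(0.751), np.float64(0.921)), (np.float64(0.307), np.float64(0.965), np.float64(0.965)), (np.float64(0.189), np.float64(0.563), np.float64(1.017)), (np.float64(0.268), np.float64(0.782), np.float64(0.887)), (np.float64(0.251), np.float64(0.693), np.float64(0.789))]
[0.5, 1, 1, 0.5] 0.084 [(np.float64(0.239), np.float64(0.754), np.float64(0.95)), (np.float64(0.298), np.float64(0.963), np.float64(0.963)), (np.
[... 13437 characters left out ...]
(np.float64(0.269), np.float64(0.796), np.float64(0.796))]
[0.5, 1, 1, 1, 0.5] 0.098 [(np.float64(0.256), np.float64(0.844), np.float64(0.844)), (np.float64(0.344), np.float64(1.117), np.float64(1.117)), (np.float64(0.174), np.float64(0.613), np.float64(0.897)), (np.float64(0.288), np.float64(0.892), np.float64(0.892)), (np.float64(0.261), np.float64(0.795), np.float64(0.795))]
[0.5, 1, 1, 1, 0.5] 0.1 [(np.float64(0.248), np.float64(0.843), np.float64(0.843)), (np.float64(0.334), np.float64(1.113), np.float64(1.113)), (np.float64(0.166), np.float64(0.617), np.float64(0.918)), (np.float64(0.279), np.float64(0.892), np.float64(0.892)), (np.float64(0.252), np.float64(0.794), np.float64(0.794))]
```

```bash
cat >> h.py <<'E'
def tilt(n='top'):
    """plate plane slope (rad) along lamp y and x, relative to the table seen around it"""
    o=ctrl.get_obs(); M=R.from_euler('xyz',o['eef_rot']).as_matrix(); p=np.array(o['ee_pos']); ex,ey=-M[:,0],M[:,1]
    im,d=ctrl.camera(n); v,u=np.mgrid[:420,:560]; P=pts(n,np.c_[u.ravel(),v.ravel()],d); q=P-p-ex*.03; a,b=q@ex,q@ey; z0=p[2]-.0455
    ok=d.ravel()>0; res=[]
    for s in (ok&(abs(b)<.052)&(a>-.14)&(a<.075)&(abs(P[:,2]-z0-.014)<.008), ok&(abs(P[:,2])<.006)&(np.hypot(a,b)<.3)):
        A=np.c_[a[s],b[s],np.ones(s.sum())]; z=P[s,2]
        for _ in range(4):
            c=np.linalg.lstsq(A,z,rcond=None)[0]; e=z-A@c; k=abs(e)<2.5*e.std(); A,z=A[k],z[k]
        res.append(c); print(n,len(z),'slope x %.4f y %.4f z %.4f'%tuple(c),'std %.4f'%e.std())
    print(' plate-table',np.round(res[0]-res[1],4), 'eef', M[:,2].round(4))
E
python3 - <<'E'
from h import *
tilt('top');tilt('scene')
E
cat > plan.py <<'E'
import numpy as np
from sim import sim
from scipy.optimize import minimize
def traj(segs,th,w,m,c,tau,v=0.,fr=.0012,dt=.001):
    """segs: (duration, vel cmd); returns states at segment starts + end"""
    ml=.0282*m; I=.0057*m; G=.277*m; out=[]; y=0.; mx=0
    for T,vc in segs:
        out.append((th,w))
        for _ in range(int(round(T/dt))):
            a=(vc-v)*(1-np.exp(-dt/tau))/dt; v+=a*dt; y+=v*dt
            t=G*np.sin(th)-.25*th-.004*w+ml*a*np.cos(th)+c
            wn=w+t/I*dt; df=fr/I*dt
            w=0. if abs(wn)<=df else wn-np.sign(wn)*df
            th+=w*dt; mx=max(mx,abs(w))
            if th>.4: th,w=.4,min(w,0.)
            if th<-.4: th,w=-.4,max(w,0.)
    out.append((th,w)); return np.array(out),mx
def plan(th,w,m=1.,c=0.,tau=.03,N=6,vmax=.28,lo=-.13,hi=.02,lam=.02):
    teq=-c/(.277*m-.25) if abs(c)>0 else 0.
    teq=np.clip(teq,-.12,.12)
    def cost(x):
        s,mx=traj([(.1,a) for a in x]+[(.1,0.)],th,w,m,c,tau,dt=.002); y=np.cumsum(x)*.1
        e=s[-1]-[teq,0]
        return (e[0]/.02)**2+(e[0]+.45*e[1])**2/.01**2+lam*np.sum(np.diff(np.r_[0,x,0])**2)/.01+1e5*np.sum(np.clip(y-hi,0,1)**2+np.clip(lo-y,0,1)**2)+1e4*np.sum(np.clip(abs(x)-vmax,0,9)**2)
    best=min((minimize(cost,x0,method='Powell',options=dict(maxiter=30,xtol=1e-3,ftol=1e-4)) for x0 in (np.zeros(N),np.r_[-.2*np.ones(N//2),np.zeros(N-N//2)])),key=lambda r:r.fun)
    return best.x,best.fun,traj([(.1,a) for a in best.x]+[(.1,0.)],th,w,m,c,tau)
E
python3 - <<'E'
from plan import *
for N in (6,8):
    x,f,(s,mx)=plan(.4,0,N=N); print(N,'dp',(x*.1/.04).round(3),'y',(x.cumsum()*.1).round(3),round(f,3),'mx',round(mx,2)); print(s[:,0].round(3))
    for m,c,tau in [(1.04,0,.03),(.96,0,.03),(1,.001,.03),(1,0,.06)]: print(m,c,tau,traj([(.1,a) for a in x]+[(.1,0)],.4,0,m,c,tau)[0][-1].round(3))
E
```

```text
top 480 slope x 0.0031 y 0.0078 z 0.0658 std 0.0025
top 18534 slope x 0.0010 y 0.0003 z 0.0001 std 0.0025
 plate-table [0.0021 0.0075 0.0657] eef [-5.e-04 -2.e-04 -1.e+00]
scene 667 slope x 0.0006 y 0.0022 z 0.0654 std 0.0019
scene 10385 slope x -0.0007 y 0.0001 z -0.0004 std 0.0020
 plate-table [0.0013 0.002  0.0658] eef [-5.e-04 -2.e-04 -1.e+00]
6 dp [ 0.467 -0.073 -0.342 -0.46  -0.379 -0.047] y [ 0.019  0.016  0.002 -0.016 -0.031 -0.033] 0.229 mx 1.14
[0.4   0.4   0.341 0.241 0.129 0.037 0.004 0.   ]
1.04 0 0.03 [0.069 0.149]
0.96 0 0.03 [-0.068 -0.153]
1 0.001 0.03 [0.03  0.075]
1 0 0.06 [0.099 0.138]
8 dp [ 0.433 -0.138 -0.568 -0.531 -0.246 -0.002 -0.061  0.037] y [ 0.017  0.012 -0.011 -0.032 -0.042 -0.042 -0.045 -0.043] 0.274 mx 1.39
[ 0.4    0.4    0.337  0.21   0.084  0.014 -0.001 -0.007 -0.002  0.   ]
1.04 0 0.03 [0.09  0.181]
0.96 0 0.03 [-0.084 -0.083]
1 0.001 0.03 [0.048 0.125]
1 0 0.06 [0.124 0.22 ]
```

{"op": "step_arm", "data": {"deltas": [{"dp": [0.4, 0, 0], "twist": 0}]}}

```text
time_s: 7.2
ee_pos: [0.4404, 0.2171, 0.097]
eef_rot: [3.142, 0.001, -2.921]
force: [0.4, 0.3, -7.5]
grip_width: 0.0198
grip_force: 55.0
```

{"op": "step_arm", "data": {"deltas": [{"dp": [0, 0, 0], "twist": 0}]}}

```text
time_s: 7.3
ee_pos: [0.4383, 0.2167, 0.0967]
eef_rot: [-3.141, -0.002, -2.92]
force: [-0.6, 0.4, -7.1]
grip_width: 0.0197
grip_force: 55.0
```

{"op": "step_arm", "data": {"deltas": [{"dp": [-0.4, 0, 0], "twist": 0}]}}

```text
time_s: 7.4
ee_pos: [0.4545, 0.2204, 0.0971]
eef_rot: [-3.142, -0.001, -2.92]
force: [1.3, 0.4, -7.2]
grip_width: 0.0196
grip_force: 55.0
```

{"op": "step_arm", "data": {"deltas": [{"dp": [0, 0, 0], "twist": 0}, {"dp": [0, 0, 0], "twist": 0}, {"dp": [0, 0, 0], "twist": 0}]}}

```text
time_s: 7.7
ee_pos: [0.4549, 0.2204, 0.0969]
eef_rot: [-3.142, -0.001, -2.921]
force: [-0.7, 0.2, -7.1]
grip_width: 0.0195
grip_force: 55.0
```

```bash
python3 - <<'E'
from plan import *
for N in (6,7):
    x,f,(s,mx)=plan(.4,0,N=N,tau=.015,lam=.05); x=(x*2.5).round(2)/2.5; print(N,'dp',(x*.1/.04).round(3),'y',(x.cumsum()*.1).round(3),round(f,3),'mx',round(mx,2)); print(s[:,0].round(3))
    for m,c,tau in [(1,0,.015),(1.04,0,.015),(.96,0,.015),(1,.001,.015),(1,0,.03)]: print(m,c,tau,traj([(.1,a) for a in x]+[(.1,0)],.4,0,m,c,tau)[0][-1].round(3))
E
```

```text
6 dp [ 0.38 -0.42 -0.54 -0.54 -0.12 -0.01] y [ 0.015 -0.002 -0.023 -0.045 -0.05  -0.05 ] 0.785 mx 1.35
[ 0.4    0.4    0.286  0.155  0.039  0.002 -0.     0.   ]
1 0 0.015 [-0.002  0.   ]
1.04 0 0.015 [0.05  0.124]
0.96 0 0.015 [-0.048 -0.05 ]
1 0.001 0.015 [0.027 0.093]
1 0 0.03 [0.023 0.048]
7 dp [-0.03  0.11  0.42 -0.11 -0.41 -0.5  -0.36] y [-0.001  0.003  0.02   0.016 -0.001 -0.021 -0.035] 0.522 mx 1.21
[0.4   0.4   0.4   0.4   0.327 0.213 0.095 0.012 0.   ]
1 0 0.015 [0.003 0.   ]
1.04 0 0.015 [0.052 0.131]
0.96 0 0.015 [-0.045 -0.124]
1 0.001 0.015 [0.024 0.069]
1 0 0.03 [0.024 0.019]
```

```bash
cat > fb.py <<'E'
import json,sys,os
from h import *; from plan import *
# usage: fb.py start_idx N lo hi dp_y rows... ; hist entries: [dur, vel, theta or None]
W,N,lo,hi=int(sys.argv[1]),int(sys.argv[2]),float(sys.argv[3]),float(sys.argv[4]); rows=[float(a) for a in sys.argv[5:]]
H=json.load(open('hist.json')) if os.path.exists('hist.json') else []
H+=[[.1,r*.4,None] for r in rows]
for v in ('top','scene'):
    a=arm(views=(v,))[0]; H.append([.05,0.,a[3]-.0105 if len(a)>3 else None])
json.dump(H,open('hist.json','w'))
Hw=H[W:]; segs=[(h[0],h[1]) for h in Hw]; ob=[(i,h[2]) for i,h in enumerate(Hw) if h[2] is not None]
first=W==0
def res(x):
    s,_=traj(segs,x[0],x[1],x[2],x[3],.015,dt=.002)
    return np.r_[[(s[i,0]-t)/.005 for i,t in ob],(x[2]-1)/.025,x[3]/.0012,(x[0]-.4)/.001 if first else 0,x[1]/(.001 if first else 1)]
x0=[.4 if first else ob[0][1],0,1,0]
r=min((least_squares(res,[x0[0],x0[1],m,c],x_scale=[.02,.1,.02,.001],diff_step=1e-3) for m in(.98,1.02) for c in(-.001,.001)),key=lambda r:r.cost)
s,_=traj(segs,*r.x,.015); print('n',len(H),'fit m %.3f c %.5f'%tuple(r.x[2:]),'cost',round(r.cost,2),'now th %.3f w %.3f'%tuple(s[-1]),'obs',[round(t,3) for _,t in ob[-6:]],'mod',[round(s[i,0],3) for i,_ in ob[-6:]])
x,f,(sp,mx)=plan(*s[-1],m=r.x[2],c=r.x[3],tau=.015,N=N,lo=lo,hi=hi,lam=.05)
print('PLAN dp',(x*2.5).round(3),'f',round(f,2),'end',sp[-1].round(3),'ytot',round(x.sum()*.1,4),'mx',round(mx,2),'peak',abs(sp[:,0]).max().round(3))
print('hold',traj([(.1,0)]*5,*s[-1],r.x[2],r.x[3],.015)[0][:,0].round(3))
E
echo ok
```

```text
ok
```

{"op": "step_arm", "data": {"deltas": [{"dp": [0, 0.38, 0], "twist": 0}, {"dp": [0, -0.42, 0], "twist": 0}, {"dp": [0, -0.54, 0], "twist": 0}, {"dp": [0, -0.54, 0], "twist": 0}, {"dp": [0, -0.12, 0], "twist": 0}]}}

```text
time_s: 8.2
ee_pos: [0.4661, 0.1712, 0.0971]
eef_rot: [-3.141, -0.0, -2.922]
force: [0.4, 0.1, -7.4]
grip_width: 0.0194
grip_force: 55.0
```

```bash
python3 fb.py 0 4 -0.08 0.05 0.38 -0.42 -0.54 -0.54 -0.12
```

```text
t
 8.2
 p
 [0.4661 0.1712 0.0971]
 yaw
 0.2201
 ('top', 688, 'lean', 0.016, 'r', 0.203, 'x', 0.002)
t
 8.25
 p
 [0.4661 0.1714 0.0971]
 yaw
 0.2199
 ('scene', 485, 'lean', 0.03, 'r', 0.202, 'x', -0.001)
n 7 fit m 1.005 c 0.00064 cost 1.95 now th 0.017 w 0.073 obs [0.005, 0.019] mod [np.float64(0.013), np.float64(0.013)]
PLAN dp [-0.48   0.026 -0.04   0.052] f 0.48 end [-0.028  0.014] ytot -0.0177 mx 0.82 peak 0.053
hold [0.017 0.024 0.031 0.038 0.045 0.053]
```

```bash
python3 fb.py 0 4 -0.08 0.05 | grep -v '^ \?[tp\[]'; python3 fb.py 0 4 -0.08 0.05 | grep -v '^ \?[tp\[]'
```

```text
8.3
 yaw
 0.2201
 ('top', 682, 'lean', 0.037, 'r', 0.203, 'x', 0.002)
 8.35
 yaw
 0.2208
 ('scene', 485, 'lean', 0.053, 'r', 0.202, 'x', -0.001)
n 9 fit m 0.989 c 0.00184 cost 5.75 now th 0.041 w 0.149 obs [0.005, 0.019, 0.026, 0.042] mod [np.float64(0.018), np.float64(0.021), np.float64(0.027), np.float64(0.034)]
PLAN dp [-0.71  -0.707 -0.076 -0.06 ] f 12.23 end [-0.135  0.167] ytot -0.0621 mx 1.16 peak 0.167
hold [0.041 0.057 0.075 0.096 0.121 0.15 ]
 8.4
 yaw
 0.2213
 ('top', 686, 'lean', 0.059, 'r', 0.203, 'x', 0.002)
 8.45
 yaw
 0.2217
 ('scene', 476, 'lean', 0.075, 'r', 0.202, 'x', -0.001)
n 11 fit m 0.972 c 0.00281 cost 7.81 now th 0.070 w 0.231 obs [0.005, 0.019, 0.026, 0.042, 0.048, 0.065] mod [np.float64(0.018), np.float64(0.022), np.float64(0.03), np.float64(0.039), np.float64(0.048), np.float64(0.059)]
PLAN dp [-0.79  -0.775 -0.756 -0.234] f 262.19 end [-0.199  0.452] ytot -0.1022 mx 1.21 peak 0.242
hold [0.07  0.095 0.124 0.158 0.197 0.243]
```

```bash
rm -f re.py; for N in 4 6; do NOCAM=1 python3 fb.py 5 $N -0.08 0.05; done
```

```text
n 11 fit m 1.000 c -0.00000 cost 45.8 now th 0.034 w 0.000 obs [0.005, 0.019, 0.026, 0.042, 0.048, 0.065] mod [np.float64(0.034), np.float64(0.034), np.float64(0.034), np.float64(0.034), np.float64(0.034), np.float64(0.034)]
PLAN dp [ 0.002 -0.213 -0.017 -0.009] f 0.07 end [-0.     0.001] ytot -0.0095 mx 0.38 peak 0.035
hold [0.034 0.034 0.034 0.034 0.034 0.034]
n 11 fit m 1.000 c -0.00000 cost 45.8 now th 0.034 w 0.000 obs [0.005, 0.019, 0.026, 0.042, 0.048, 0.065] mod [np.float64(0.034), np.float64(0.034), np.float64(0.034), np.float64(0.034), np.float64(0.034), np.float64(0.034)]
PLAN dp [-0.121 -0.133 -0.046 -0.033 -0.011 -0.011] f 0.02 end [0. 0.] ytot -0.0142 mx 0.21 peak 0.034
hold [0.034 0.034 0.034 0.034 0.034 0.034]
```

```bash
python3 - <<'E'
s=open('fb.py').read()
i=s.index("r=min("); j=s.index("s,_=traj(segs,*r.x")
s=s[:i]+"""sl=0. if first or len(ob)<2 else (ob[-1][1]-ob[0][1])/max(.05,sum(q[0] for q in segs[ob[0][0]:ob[-1][0]]))
sc=np.array([.005,.05,.01,.0005])
r=min((minimize(lambda z:np.sum(res(z*sc)**2),np.array([x0[0],w0,1,c])/sc,method='Nelder-Mead',options=dict(initial_simplex=np.array([x0[0],w0,1,c])/sc+np.vstack([np.zeros(4),np.eye(4)*1.5]),maxiter=400)) for c in(-.0008,.0008) for w0 in (0,sl)),key=lambda r:r.fun); r.x=r.x*sc; r.cost=r.fun
"""+s[j:]
open('fb.py','w').write(s)
E
for N in 4 6; do NOCAM=1 python3 fb.py 5 $N -0.08 0.05; done
```

```text
n 11 fit m 1.000 c 0.00016 cost 1.28 now th 0.073 w 0.211 obs [0.005, 0.019, 0.026, 0.042, 0.048, 0.065] mod [np.float64(0.005), np.float64(0.018), np.float64(0.029), np.float64(0.041), np.float64(0.052), np.float64(0.062)]
PLAN dp [-0.715 -0.711 -0.132  0.234] f 8.53 end [-0.051  0.133] ytot -0.053 mx 1.11 peak 0.135
hold [0.073 0.094 0.117 0.141 0.168 0.199]
n 11 fit m 1.000 c 0.00016 cost 1.28 now th 0.073 w 0.211 obs [0.005, 0.019, 0.026, 0.042, 0.048, 0.065] mod [np.float64(0.005), np.float64(0.018), np.float64(0.029), np.float64(0.041), np.float64(0.052), np.float64(0.062)]
PLAN dp [-0.673 -0.7   -0.423 -0.018  0.282  0.318] f 0.73 end [-0.008  0.008] ytot -0.0486 mx 1.04 peak 0.171
hold [0.073 0.094 0.117 0.141 0.168 0.199]
```

{"op": "step_arm", "data": {"deltas": [{"dp": [0, -0.67, 0], "twist": 0}, {"dp": [0, -0.7, 0], "twist": 0}, {"dp": [0, -0.42, 0], "twist": 0}, {"dp": [0, -0.02, 0], "twist": 0}, {"dp": [0, 0.28, 0], "twist": 0}, {"dp": [0, 0.32, 0], "twist": 0}]}}

```text
time_s: 9.1
ee_pos: [0.4763, 0.1263, 0.097]
eef_rot: [3.141, 0.0, -2.921]
force: [1.1, 0.4, -6.6]
grip_width: 0.0197
grip_force: 55.0
```

```bash
python3 fb.py 5 5 -0.035 0.10 -.67 -.7 -.42 -.02 .28 .32; python3 fb.py 11 5 -0.035 0.10
```

```text
n 19 fit m 1.000 c 0.00086 cost 1.76 now th 0.051 w 0.161 obs [0.026, 0.042, 0.048, 0.065, 0.027, 0.042] mod [np.float64(0.029), np.float64(0.041), np.float64(0.052), np.float64(0.064), np.float64(0.026), np.float64(0.043)]
PLAN dp [-0.749 -0.098 -0.112 -0.092 -0.075] f 33.21 end [-0.048  0.112] ytot -0.0451 mx 1.23 peak 0.064
hold [0.051 0.068 0.086 0.106 0.129 0.155]
n 21 fit m 1.000 c 0.00003 cost 0.15 now th 0.057 w 0.097 obs [0.027, 0.042, 0.048, 0.051] mod [np.float64(0.028), np.float64(0.042), np.float64(0.047), np.float64(0.052)]
PLAN dp [-0.566 -0.311 -0.003  0.007  0.154] f 0.53 end [-0.007  0.016] ytot -0.0287 mx 0.95 peak 0.073
hold [0.057 0.067 0.077 0.088 0.1   0.114]
```

{"op": "step_arm", "data": {"deltas": [{"dp": [0, -0.57, 0], "twist": 0}, {"dp": [0, -0.31, 0], "twist": 0}, {"dp": [0, 0, 0], "twist": 0}, {"dp": [0, 0.01, 0], "twist": 0}, {"dp": [0, 0.15, 0], "twist": 0}]}}

```text
time_s: 9.8
ee_pos: [0.4829, 0.097, 0.097]
eef_rot: [3.142, -0.0, -2.921]
force: [-0.8, 0.2, -7.5]
grip_width: 0.0196
grip_force: 55.0
```

```bash
python3 fb.py 11 5 -0.01 0.12 -.57 -.31 0 .01 .15; python3 fb.py 17 5 -0.01 0.12
```

```text
n 28 fit m 0.495 c -0.01163 cost 1989.75 now th 0.083 w 0.203 obs [0.027, 0.042, 0.048, 0.051, 0.067, 0.083] mod [np.float64(0.111), np.float64(0.08), np.float64(0.027), np.float64(-0.035), np.float64(0.019), np.float64(0.063)]
PLAN dp [-0.247 -0.049  0.001  0.016  0.059] f 9.7 end [-0.162  0.125] ytot -0.0088 mx 0.84 peak 0.166
hold [ 0.083  0.066 -0.006 -0.099 -0.178 -0.215]
n 30 fit m 1.001 c 0.00123 cost 3.48 now th 0.132 w 0.330 obs [0.048, 0.051, 0.067, 0.083, 0.103, 0.117] mod [np.float64(0.046), np.float64(0.055), np.float64(0.068), np.float64(0.086), np.float64(0.101), np.float64(0.116)]
PLAN dp [ 0.097  0.142  0.634 -0.549 -0.701] f 21.48 end [-0.001 -0.327] ytot -0.0151 mx 1.92 peak 0.399
hold [0.132 0.167 0.207 0.254 0.308 0.37 ]
```

{"op": "step_arm", "data": {"deltas": [{"dp": [0, 0.1, 0], "twist": 0}, {"dp": [0, 0.2, 0], "twist": 0}, {"dp": [0, 0.3, 0], "twist": 0}, {"dp": [0, 0.36, 0], "twist": 0}, {"dp": [0, 0.36, 0], "twist": 0}, {"dp": [0, 0.36, 0], "twist": 0}, {"dp": [0, 0.36, 0], "twist": 0}, {"dp": [0, 0.36, 0], "twist": 0}, {"dp": [0, 0.3, 0], "twist": 0}, {"dp": [0, 0.22, 0], "twist": 0}, {"dp": [0, 0.15, 0], "twist": 0}, {"dp": [0, 0.08, 0], "twist": 0}]}}

```text
time_s: 11.2
ee_pos: [0.4553, 0.2201, 0.097]
eef_rot: [-3.142, -0.0, -2.92]
force: [-0.2, -0.2, -7.2]
grip_width: 0.0197
grip_force: 55.0
```

```bash
mv hist.json hist1.json; python3 - <<'E'
from h import *
print(arm()); tilt('top');tilt('scene');tilt('top');tilt('scene')
o=ctrl.get_obs(); print(o['time_s'],o['ee_pos'],o['moment'])
E
```

```text
[('top', 653, 'lean', 0.409, 'r', 0.203, 'x', 0.002), ('scene', 426, 'lean', 0.409, 'r', 0.203, 'x', -0.001)]
top 478 slope x 0.0023 y 0.0038 z 0.0661 std 0.0026
top 18571 slope x 0.0008 y 0.0004 z 0.0001 std 0.0025
 plate-table [0.0014 0.0034 0.066 ] eef [ 0. -0. -1.]
scene 692 slope x -0.0030 y 0.0022 z 0.0658 std 0.0022
scene 10415 slope x -0.0006 y 0.0001 z -0.0004 std 0.0020
 plate-table [-0.0024  0.0021  0.0662] eef [-0.e+00 -1.e-04 -1.e+00]
top 479 slope x 0.0059 y 0.0007 z 0.0660 std 0.0025
top 18572 slope x 0.0007 y 0.0004 z 0.0001 std 0.0025
 plate-table [0.0052 0.0003 0.0659] eef [-1.e-04 -1.e-04 -1.e+00]
scene 670 slope x 0.0007 y 0.0077 z 0.0659 std 0.0019
scene 10391 slope x -0.0004 y 0.0003 z -0.0003 std 0.0020
 plate-table [0.0011 0.0074 0.0662] eef [ 0.e+00 -1.e-04 -1.e+00]
11.5 [0.4554673  0.21934292 0.09703639] [ 0.14741539  0.05664546 -0.01172328]
```

```bash
sed -i 's#x\[3\]/.0012#(x[3]-.0011)/.0005#; s#for c in(-.0008,.0008)#for c in(.0006,.0014)#' fb.py; sed -i 's/teq=np.clip(teq,-.12,.12)/teq=np.clip(.8*teq,-.06,.06)/' plan.py
python3 - <<'E'
from plan import *
for N in (6,7):
    x,f,(s,mx)=plan(.4,0,N=N,c=.0011,tau=.015,lam=.05,hi=.022); x=(x*2.5).round(2)/2.5; print(N,'dp',(x*.1/.04).round(3),'y',(x.cumsum()*.1).round(3),round(f,3),'mx',round(mx,2)); print(s[:,0].round(3))
    for m,c,tau in [(1,0.0011,.015),(1.02,0.0011,.015),(.98,0.0011,.015),(1,.002,.015),(1,0.0011,.03)]: print(m,c,tau,traj([(.1,a) for a in x]+[(.1,0)],.4,0,m,c,tau)[0][-1].round(3))
E
```

```text
6 dp [ 0.43 -0.31 -0.64 -0.47 -0.27  0.02] y [ 0.017  0.005 -0.021 -0.04  -0.05  -0.05 ] 0.796 mx 1.6
[ 0.4    0.4    0.297  0.144  0.031 -0.03  -0.033 -0.032]
1 0.0011 0.015 [-0.032  0.   ]
1.02 0.0011 0.015 [-0.007  0.047]
0.98 0.0011 0.015 [-0.053 -0.01 ]
1 0.002 0.015 [-0.004  0.088]
1 0.0011 0.03 [-0.001  0.062]
7 dp [-0.17  0.09  0.49  0.14 -0.3  -0.58 -0.59] y [-0.007 -0.003  0.016  0.022  0.01  -0.013 -0.037] 0.817 mx 1.44
[ 0.4    0.383  0.4    0.4    0.356  0.254  0.116 -0.012 -0.031]
1 0.0011 0.015 [-0.027  0.   ]
1.02 0.0011 0.015 [-0.001  0.06 ]
0.98 0.0011 0.015 [-0.053 -0.067]
1 0.002 0.015 [-0.008  0.062]
1 0.0011 0.03 [-0.001  0.016]
```

{"op": "step_arm", "data": {"deltas": [{"dp": [0, 0.43, 0], "twist": 0}, {"dp": [0, -0.31, 0], "twist": 0}, {"dp": [0, -0.66, 0], "twist": 0}, {"dp": [0, -0.49, 0], "twist": 0}, {"dp": [0, -0.28, 0], "twist": 0}]}}

```text
time_s: 12.0
ee_pos: [0.4672, 0.1668, 0.0971]
eef_rot: [-3.141, -0.0, -2.922]
force: [-0.3, 1.1, -7.4]
grip_width: 0.0198
grip_force: 55.0
```

```bash
python3 fb.py 0 5 -0.06 0.08 .43 -.31 -.66 -.49 -.28; python3 fb.py 5 5 -0.06 0.08
```

```text
n 7 fit m 1.003 c 0.00122 cost 1.28 now th -0.039 w 0.027 obs [-0.039, -0.037] mod [np.float64(-0.035), np.float64(-0.041)]
PLAN dp [-0.018 -0.005  0.009  0.013  0.007] f 0.0 end [-0.035  0.   ] ytot 0.0002 mx 0.02 peak 0.039
hold [-0.039 -0.038 -0.037 -0.037 -0.037 -0.037]
n 9 fit m 1.000 c 0.00112 cost 1.11 now th -0.011 w 0.132 obs [-0.039, -0.037, -0.026, -0.016] mod [np.float64(-0.042), np.float64(-0.033), np.float64(-0.025), np.float64(-0.018)]
PLAN dp [-0.449 -0.376 -0.034  0.13   0.208] f 0.33 end [-0.035  0.007] ytot -0.0208 mx 0.7 peak 0.126
hold [-0.011  0.002  0.013  0.024  0.036  0.048]
```

{"op": "step_arm", "data": {"deltas": [{"dp": [0, -0.45, 0], "twist": 0}, {"dp": [0, -0.38, 0], "twist": 0}, {"dp": [0, -0.03, 0], "twist": 0}, {"dp": [0, 0.13, 0], "twist": 0}, {"dp": [0, 0.21, 0], "twist": 0}]}}

```text
time_s: 12.7
ee_pos: [0.4712, 0.1493, 0.097]
eef_rot: [3.141, 0.0, -2.921]
force: [-0.5, 1.4, -7.2]
grip_width: 0.0194
grip_force: 55.0
```

```bash
python3 fb.py 5 5 -0.05 0.08 -.45 -.38 -.03 .13 .21; python3 fb.py 14 5 -0.05 0.08
```

```text
n 16 fit m 1.001 c 0.00104 cost 1.29 now th -0.047 w -0.004 obs [-0.039, -0.037, -0.026, -0.016, -0.051, -0.048] mod [np.float64(-0.041), np.float64(-0.033), np.float64(-0.025), np.float64(-0.019), np.float64(-0.052), np.float64(-0.046)]
PLAN dp [0.01  0.088 0.068 0.019 0.013] f 0.01 end [-0.031 -0.   ] ytot 0.0079 mx 0.13 peak 0.047
hold [-0.047 -0.047 -0.047 -0.047 -0.047 -0.047]
n 18 fit m 1.000 c 0.00108 cost 0.73 now th -0.055 w -0.017 obs [-0.051, -0.048, -0.052, -0.056] mod [np.float64(-0.049), np.float64(-0.051), np.float64(-0.053), np.float64(-0.054)]
PLAN dp [ 0.168  0.03  -0.005  0.003  0.018] f 0.04 end [-0.032 -0.   ] ytot 0.0086 mx 0.28 peak 0.055
hold [-0.055 -0.056 -0.056 -0.056 -0.056 -0.056]
```

{"op": "step_arm", "data": {"deltas": [{"dp": [0, 0, 0], "twist": 0}, {"dp": [0, 0, 0], "twist": 0}]}}

```text
time_s: 13.1
ee_pos: [0.4714, 0.1483, 0.097]
eef_rot: [-3.142, -0.0, -2.92]
force: [0.5, -0.4, -7.3]
grip_width: 0.0198
grip_force: 55.0
```

```bash
python3 fb.py 14 5 -0.05 0.08 0 0
```

```text
n 22 fit m 1.001 c 0.00102 cost 0.93 now th -0.063 w -0.003 obs [-0.051, -0.048, -0.052, -0.056, -0.063, -0.063] mod [np.float64(-0.048), np.float64(-0.051), np.float64(-0.054), np.float64(-0.056), np.float64(-0.062), np.float64(-0.063)]
PLAN dp [ 0.184  0.025  0.012 -0.006  0.033] f 0.05 end [-0.03  -0.001] ytot 0.0099 mx 0.33 peak 0.063
hold [-0.063 -0.063 -0.063 -0.063 -0.063 -0.063]
```

{"op": "step_arm", "data": {"deltas": [{"dp": [0, 0, 0], "twist": 0}, {"dp": [0, 0, 0], "twist": 0}, {"dp": [0, 0, 0], "twist": 0}]}}

```text
time_s: 13.5
ee_pos: [0.4714, 0.1482, 0.0971]
eef_rot: [3.142, -0.0, -2.921]
force: [-0.3, -0.8, -7.1]
grip_width: 0.0197
grip_force: 55.0
```

```bash
python3 fb.py 16 5 -0.05 0.08 0 0 0
```

```text
n 27 fit m 1.000 c 0.00111 cost 0.06 now th -0.064 w 0.000 obs [-0.052, -0.056, -0.063, -0.063, -0.064, -0.063] mod [np.float64(-0.053), np.float64(-0.055), np.float64(-0.063), np.float64(-0.063), np.float64(-0.064), np.float64(-0.064)]
PLAN dp [ 0.114  0.129  0.048  0.018 -0.009] f 0.02 end [-0.033 -0.001] ytot 0.012 mx 0.2 peak 0.064
hold [-0.064 -0.064 -0.064 -0.064 -0.064 -0.064]
```

{"op": "step_arm", "data": {"deltas": [{"dp": [0, 0.13, 0], "twist": 0}, {"dp": [0, 0.14, 0], "twist": 0}, {"dp": [0, 0.05, 0], "twist": 0}, {"dp": [0, 0.02, 0], "twist": 0}, {"dp": [0, 0, 0], "twist": 0}]}}

```text
time_s: 14.1
ee_pos: [0.4684, 0.1617, 0.097]
eef_rot: [-3.142, 0.0, -2.92]
force: [-0.4, -0.6, -7.0]
grip_width: 0.0195
grip_force: 55.0
```

```bash
python3 fb.py 22 5 -0.05 0.08 .13 .14 .05 .02 0;python3 fb.py 22 5 -0.05 0.08
```

```text
n 34 fit m 0.996 c 0.00157 cost 1.78 now th -0.012 w 0.001 obs [-0.064, -0.063, -0.01, -0.01] mod [np.float64(-0.061), np.float64(-0.061), np.float64(-0.012), np.float64(-0.012)]
PLAN dp [-0.25  -0.038 -0.019  0.001 -0.009] f 0.09 end [-0.049  0.001] ytot -0.0126 mx 0.45 peak 0.057
hold [-0.012 -0.012 -0.011 -0.011 -0.011 -0.01 ]
n 36 fit m 0.996 c 0.00164 cost 2.25 now th -0.010 w 0.006 obs [-0.064, -0.063, -0.01, -0.01, -0.009, -0.008] mod [np.float64(-0.061), np.float64(-0.061), np.float64(-0.011), np.float64(-0.011), np.float64(-0.01), np.float64(-0.01)]
PLAN dp [-0.304 -0.044 -0.033 -0.02   0.04 ] f 0.13 end [-0.051  0.002] ytot -0.0145 mx 0.54 peak 0.065
hold [-0.01  -0.009 -0.008 -0.007 -0.005 -0.003]
```

{"op": "step_arm", "data": {"deltas": [{"dp": [0, 0, 0], "twist": 0}, {"dp": [0, 0, 0], "twist": 0}, {"dp": [0, 0, 0], "twist": 0}]}}

```text
time_s: 14.6
ee_pos: [0.4685, 0.1615, 0.0971]
eef_rot: [-3.142, 0.0, -2.921]
force: [0.3, 0.1, -7.7]
grip_width: 0.0194
grip_force: 55.0
```

```bash
python3 fb.py 32 5 -0.05 0.08 0 0 0
```

```text
n 41 fit m 1.000 c 0.00128 cost 0.86 now th 0.015 w 0.048 obs [-0.01, -0.01, -0.009, -0.008, 0.01, 0.013] mod [np.float64(-0.013), np.float64(-0.01), np.float64(-0.008), np.float64(-0.005), np.float64(0.01), np.float64(0.012)]
PLAN dp [-0.391 -0.367 -0.065  0.053  0.194] f 0.26 end [-0.04   0.006] ytot -0.023 mx 0.66 peak 0.105
hold [0.015 0.02  0.025 0.032 0.04  0.049]
```

{"op": "step_arm", "data": {"deltas": [{"dp": [0, -0.39, 0], "twist": 0}, {"dp": [0, -0.37, 0], "twist": 0}, {"dp": [0, -0.06, 0], "twist": 0}, {"dp": [0, 0.05, 0], "twist": 0}, {"dp": [0, 0.19, 0], "twist": 0}]}}

```text
time_s: 15.2
ee_pos: [0.4734, 0.1393, 0.0971]
eef_rot: [3.142, -0.0, -2.921]
force: [-0.3, 0.6, -7.2]
grip_width: 0.0195
grip_force: 55.0
```

```bash
python3 fb.py 36 5 -0.05 0.08 -.39 -.37 -.06 .05 .19;python3 fb.py 46 5 -0.05 0.08
```

```text
n 48 fit m 1.000 c 0.00111 cost 0.12 now th -0.011 w 0.058 obs [0.01, 0.013, -0.022, -0.015] mod [np.float64(0.009), np.float64(0.014), np.float64(-0.023), np.float64(-0.014)]
PLAN dp [-0.249 -0.024 -0.037 -0.025  0.015] f 0.11 end [-0.035  0.006] ytot -0.0128 mx 0.4 peak 0.045
hold [-0.011 -0.006 -0.001  0.003  0.006  0.01 ]
n 50 fit m 1.000 c 0.00109 cost 0.3 now th -0.007 w 0.058 obs [-0.022, -0.015, -0.012, -0.011] mod [np.float64(-0.021), np.float64(-0.017), np.float64(-0.013), np.float64(-0.01)]
PLAN dp [-0.285 -0.018 -0.038 -0.026  0.026] f 0.14 end [-0.034  0.005] ytot -0.0136 mx 0.46 peak 0.046
hold [-0.007 -0.001  0.003  0.008  0.012  0.016]
```

{"op": "step_arm", "data": {"deltas": [{"dp": [0, -0.32, 0], "twist": 0}, {"dp": [0, -0.03, 0], "twist": 0}, {"dp": [0, -0.04, 0], "twist": 0}, {"dp": [0, -0.02, 0], "twist": 0}, {"dp": [0, 0, 0], "twist": 0}]}}

```text
time_s: 15.9
ee_pos: [0.4771, 0.1228, 0.0971]
eef_rot: [3.142, 0.0, -2.921]
force: [-0.3, 0.2, -7.3]
grip_width: 0.0193
grip_force: 55.0
```

```bash
python3 fb.py 46 5 -0.04 0.1 -.32 -.03 -.04 -.02 0;python3 fb.py 55 5 -0.04 0.1
```

```text
n 57 fit m 1.001 c 0.00102 cost 0.41 now th -0.055 w 0.000 obs [-0.022, -0.015, -0.012, -0.011, -0.055, -0.055] mod [np.float64(-0.02), np.float64(-0.016), np.float64(-0.013), np.float64(-0.011), np.float64(-0.055), np.float64(-0.055)]
PLAN dp [0.144 0.027 0.008 0.002 0.021] f 0.03 end [-0.03 -0.  ] ytot 0.0081 mx 0.25 peak 0.055
hold [-0.055 -0.055 -0.055 -0.055 -0.055 -0.055]
n 59 fit m 1.000 c 0.00110 cost 0.19 now th -0.055 w 0.000 obs [-0.055, -0.055, -0.053, -0.056] mod [np.float64(-0.055), np.float64(-0.055), np.float64(-0.055), np.float64(-0.055)]
PLAN dp [ 0.125  0.032  0.016 -0.001  0.021] f 0.02 end [-0.033 -0.002] ytot 0.0077 mx 0.22 peak 0.055
hold [-0.055 -0.055 -0.055 -0.055 -0.055 -0.055]
```

{"op": "step_arm", "data": {"deltas": [{"dp": [0, 0, 0], "twist": 0}, {"dp": [0, 0, 0], "twist": 0}, {"dp": [0, 0, 0], "twist": 0}, {"dp": [0, 0, 0], "twist": 0}, {"dp": [0, 0, 0], "twist": 0}, {"dp": [0, 0, 0], "twist": 0}]}}

```text
time_s: 16.7
ee_pos: [0.4771, 0.1229, 0.0971]
eef_rot: [3.142, 0.0, -2.921]
force: [0.7, -0.6, -7.4]
grip_width: 0.0194
grip_force: 55.0
```

```bash
python3 fb.py 55 5 -0.04 0.1 0 0 0 0 0 0; python3 - <<'E'
from h import *
for n in ['top','scene']:
    im,d=ctrl.camera(n)
    for r in ctrl.cut_out(n,'charge_mat')[:1]:
        m=cv2.morphologyEx(r['pixels'].astype(np.uint8),cv2.MORPH_OPEN,np.ones((7,7),np.uint8)); v,u=np.nonzero(m)
        # rays to plane z=.006
        T=cam2w(n); g=rays(n,np.c_[u,v])@T[:3,:3].T; P=T[:3,3]+g*((.006-T[2,3])/g[:,2])[:,None]
        print(n,r['conf'],[np.round(x,1) for x in cv2.minAreaRect((P[:,:2]*1000).astype(np.float32))],P.mean(0).round(4))
E
```

```text
n 67 fit m 1.000 c 0.00110 cost 0.21 now th -0.054 w 0.000 obs [-0.055, -0.055, -0.053, -0.056, -0.054, -0.054] mod [np.float64(-0.055), np.float64(-0.054), np.float64(-0.054), np.float64(-0.054), np.float64(-0.054), np.float64(-0.054)]
PLAN dp [0.082 0.082 0.043 0.015 0.012] f 0.01 end [-0.033  0.   ] ytot 0.0094 mx 0.14 peak 0.054
hold [-0.054 -0.054 -0.054 -0.054 -0.054 -0.054]
top 0.64 [array([ 479.5, -211.9]), array([303.6, 152.8]), np.float64(11.3)] [ 0.4757 -0.2118  0.006 ]
scene 0.81 [array([ 478.3, -215.5]), array([302.5, 154.2]), np.float64(11.2)] [ 0.4844 -0.2179  0.006 ]
```

{"op": "step_arm", "data": {"deltas": [{"dp": [0, 0, 0], "twist": 0}, {"dp": [0, 0, 0], "twist": 0}, {"dp": [0, 0, 0], "twist": 0}, {"dp": [0, 0, 0], "twist": 0}, {"dp": [0, 0, 0], "twist": 0}, {"dp": [0, 0, 0], "twist": 0}]}}

```text
time_s: 17.6
ee_pos: [0.4771, 0.1229, 0.0971]
eef_rot: [-3.142, 0.0, -2.921]
force: [0.9, -0.7, -8.0]
grip_width: 0.0195
grip_force: 55.0
```

{"op": "step_arm", "data": {"deltas": [{"dp": [0.001, -0.005, 0], "twist": 0}, {"dp": [0.003, -0.009, 0], "twist": 0}, {"dp": [0.004, -0.014, 0], "twist": 0}, {"dp": [0.006, -0.018, 0], "twist": 0}, {"dp": [0.007, -0.023, 0], "twist": 0}, {"dp": [0.008, -0.028, 0], "twist": 0}, {"dp": [0.01, -0.032, 0], "twist": 0}, {"dp": [0.011, -0.037, 0], "twist": 0}, {"dp": [0.013, -0.041, 0], "twist": 0}, {"dp": [0.014, -0.046, 0], "twist": 0}, {"dp": [0.015, -0.051, 0], "twist": 0}, {"dp": [0.017, -0.055, 0], "twist": 0}]}}

```text
time_s: 18.8
ee_pos: [0.476, 0.1077, 0.0971]
eef_rot: [-3.142, 0.0, -2.921]
force: [-0.9, -0.3, -7.3]
grip_width: 0.0196
grip_force: 55.0
```

{"op": "step_arm", "data": {"deltas": [{"dp": [0.018, -0.06, 0], "twist": 0}, {"dp": [0.02, -0.064, 0], "twist": 0}, {"dp": [0.021, -0.069, 0], "twist": 0}, {"dp": [0.022, -0.074, 0], "twist": 0}, {"dp": [0.024, -0.078, 0], "twist": 0}, {"dp": [0.025, -0.083, 0], "twist": 0}, {"dp": [0.027, -0.087, 0], "twist": 0}, {"dp": [0.028, -0.092, 0], "twist": 0}, {"dp": [0.029, -0.097, 0], "twist": 0}, {"dp": [0.031, -0.101, 0], "twist": 0}, {"dp": [0.032, -0.106, 0], "twist": 0}, {"dp": [0.034, -0.11, 0], "twist": 0}]}}

```text
time_s: 20.0
ee_pos: [0.4728, 0.065, 0.0971]
eef_rot: [3.142, -0.0, -2.921]
force: [-0.7, 0.9, -6.6]
grip_width: 0.0196
grip_force: 55.0
```

{"op": "step_arm", "data": {"deltas": [{"dp": [0.035, -0.115, 0], "twist": 0}, {"dp": [0.036, -0.12, 0], "twist": 0}, {"dp": [0.038, -0.124, 0], "twist": 0}, {"dp": [0.039, -0.129, 0], "twist": 0}, {"dp": [0.041, -0.133, 0], "twist": 0}, {"dp": [0.042, -0.138, 0], "twist": 0}, {"dp": [0.041, -0.133, 0], "twist": 0}, {"dp": [0.039, -0.129, 0], "twist": 0}, {"dp": [0.038, -0.124, 0], "twist": 0}, {"dp": [0.036, -0.12, 0], "twist": 0}, {"dp": [0.035, -0.115, 0], "twist": 0}, {"dp": [0.034, -0.11, 0], "twist": 0}]}}

```text
time_s: 21.2
ee_pos: [0.4682, 0.0028, 0.0971]
eef_rot: [-3.142, 0.0, -2.921]
force: [-0.1, -0.2, -7.0]
grip_width: 0.0196
grip_force: 55.0
```

{"op": "step_arm", "data": {"deltas": [{"dp": [0.032, -0.106, 0], "twist": 0}, {"dp": [0.031, -0.101, 0], "twist": 0}, {"dp": [0.029, -0.097, 0], "twist": 0}, {"dp": [0.028, -0.092, 0], "twist": 0}, {"dp": [0.027, -0.087, 0], "twist": 0}, {"dp": [0.025, -0.083, 0], "twist": 0}, {"dp": [0.024, -0.078, 0], "twist": 0}, {"dp": [0.022, -0.074, 0], "twist": 0}, {"dp": [0.021, -0.069, 0], "twist": 0}, {"dp": [0.02, -0.064, 0], "twist": 0}, {"dp": [0.018, -0.06, 0], "twist": 0}, {"dp": [0.017, -0.055, 0], "twist": 0}]}}

```text
time_s: 22.4
ee_pos: [0.4652, -0.0372, 0.097]
eef_rot: [-3.142, -0.0, -2.921]
force: [0.1, 0.1, -7.4]
grip_width: 0.0197
grip_force: 55.0
```

{"op": "step_arm", "data": {"deltas": [{"dp": [0.015, -0.051, 0], "twist": 0}, {"dp": [0.014, -0.046, 0], "twist": 0}, {"dp": [0.013, -0.041, 0], "twist": 0}, {"dp": [0.011, -0.037, 0], "twist": 0}, {"dp": [0.01, -0.032, 0], "twist": 0}, {"dp": [0.008, -0.028, 0], "twist": 0}, {"dp": [0.007, -0.023, 0], "twist": 0}, {"dp": [0.006, -0.018, 0], "twist": 0}, {"dp": [0.004, -0.014, 0], "twist": 0}, {"dp": [0.003, -0.009, 0], "twist": 0}, {"dp": [0.001, -0.005, 0], "twist": 0}]}}

```text
time_s: 23.5
ee_pos: [0.4642, -0.0498, 0.097]
eef_rot: [-3.142, -0.0, -2.921]
force: [-0.3, -0.3, -7.4]
grip_width: 0.0193
grip_force: 55.0
```

```bash
mv hist.json hist2.json; python3 fb.py 0 4 -0.1 0.1 2>&1 | grep -v PLAN | grep -o 'obs.*'; NOCAM=; python3 fb.py 0 4 -0.1 0.1 | grep -o 'obs.*'
```

```text
obs [-0.054, -0.057] mod [np.float64(0.366), np.float64(0.366)]
obs [-0.054, -0.057, -0.055, -0.058] mod [np.float64(0.382), np.float64(-0.047), np.float64(-0.047), np.float64(0.008)]
```

{"op": "step_arm", "data": {"deltas": [{"dp": [0.001, -0.005, 0], "twist": 0}, {"dp": [0.003, -0.009, 0], "twist": 0}, {"dp": [0.004, -0.014, 0], "twist": 0}, {"dp": [0.006, -0.018, 0], "twist": 0}, {"dp": [0.007, -0.023, 0], "twist": 0}, {"dp": [0.008, -0.028, 0], "twist": 0}, {"dp": [0.01, -0.032, 0], "twist": 0}, {"dp": [0.011, -0.037, 0], "twist": 0}, {"dp": [0.013, -0.041, 0], "twist": 0}, {"dp": [0.014, -0.046, 0], "twist": 0}, {"dp": [0.015, -0.051, 0], "twist": 0}, {"dp": [0.017, -0.055, 0], "twist": 0}]}}

```text
time_s: 24.9
ee_pos: [0.4631, -0.0649, 0.097]
eef_rot: [-3.142, -0.0, -2.921]
force: [-0.0, 0.3, -5.8]
grip_width: 0.0195
grip_force: 55.0
```

{"op": "step_arm", "data": {"deltas": [{"dp": [0.018, -0.06, 0], "twist": 0}, {"dp": [0.02, -0.064, 0], "twist": 0}, {"dp": [0.021, -0.069, 0], "twist": 0}, {"dp": [0.022, -0.074, 0], "twist": 0}, {"dp": [0.024, -0.078, 0], "twist": 0}, {"dp": [0.025, -0.083, 0], "twist": 0}, {"dp": [0.027, -0.087, 0], "twist": 0}, {"dp": [0.028, -0.092, 0], "twist": 0}, {"dp": [0.029, -0.097, 0], "twist": 0}, {"dp": [0.031, -0.101, 0], "twist": 0}, {"dp": [0.032, -0.106, 0], "twist": 0}, {"dp": [0.034, -0.11, 0], "twist": 0}]}}

```text
time_s: 26.1
ee_pos: [0.4599, -0.1077, 0.097]
eef_rot: [-3.142, -0.0, -2.921]
force: [-1.0, 0.1, -7.6]
grip_width: 0.0193
grip_force: 55.0
```

{"op": "step_arm", "data": {"deltas": [{"dp": [0.035, -0.115, 0], "twist": 0}, {"dp": [0.036, -0.12, 0], "twist": 0}, {"dp": [0.038, -0.124, 0], "twist": 0}, {"dp": [0.039, -0.129, 0], "twist": 0}, {"dp": [0.041, -0.133, 0], "twist": 0}, {"dp": [0.042, -0.135, 0], "twist": 0}, {"dp": [0.041, -0.133, 0], "twist": 0}, {"dp": [0.039, -0.129, 0], "twist": 0}, {"dp": [0.038, -0.124, 0], "twist": 0}, {"dp": [0.036, -0.12, 0], "twist": 0}, {"dp": [0.035, -0.115, 0], "twist": 0}, {"dp": [0.034, -0.11, 0], "twist": 0}]}}

```text
time_s: 27.3
ee_pos: [0.4553, -0.1697, 0.0971]
eef_rot: [-3.142, 0.0, -2.921]
force: [0.2, 0.0, -8.6]
grip_width: 0.0197
grip_force: 55.0
```

{"op": "step_arm", "data": {"deltas": [{"dp": [0.032, -0.106, 0], "twist": 0}, {"dp": [0.031, -0.101, 0], "twist": 0}, {"dp": [0.029, -0.097, 0], "twist": 0}, {"dp": [0.028, -0.092, 0], "twist": 0}, {"dp": [0.027, -0.087, 0], "twist": 0}, {"dp": [0.025, -0.083, 0], "twist": 0}, {"dp": [0.024, -0.078, 0], "twist": 0}, {"dp": [0.022, -0.074, 0], "twist": 0}, {"dp": [0.021, -0.069, 0], "twist": 0}, {"dp": [0.02, -0.064, 0], "twist": 0}, {"dp": [0.018, -0.06, 0], "twist": 0}, {"dp": [0.017, -0.055, 0], "twist": 0}]}}

```text
time_s: 28.5
ee_pos: [0.4522, -0.2098, 0.097]
eef_rot: [-3.142, -0.0, -2.921]
force: [0.4, -0.1, -6.8]
grip_width: 0.0193
grip_force: 55.0
```

{"op": "step_arm", "data": {"deltas": [{"dp": [0.015, -0.05, 0], "twist": 0}, {"dp": [0.014, -0.045, 0], "twist": 0}, {"dp": [0.013, -0.04, 0], "twist": 0}, {"dp": [0.011, -0.035, 0], "twist": 0}, {"dp": [0.01, -0.03, 0], "twist": 0}, {"dp": [0.008, -0.025, 0], "twist": 0}, {"dp": [0.007, -0.02, 0], "twist": 0}, {"dp": [0.006, -0.015, 0], "twist": 0}, {"dp": [0.004, -0.01, 0], "twist": 0}, {"dp": [0.003, -0.005, 0], "twist": 0}, {"dp": [0, 0, 0], "twist": 0}]}}

```text
time_s: 29.6
ee_pos: [0.4511, -0.2211, 0.097]
eef_rot: [3.142, -0.0, -2.921]
force: [0.7, 0.8, -6.9]
grip_width: 0.0194
grip_force: 55.0
```

```bash
python3 - <<'E'
from h import *
print(arm('mat')); o=ctrl.get_obs(); p=np.array(o['ee_pos']); M=R.from_euler('xyz',o['eef_rot']).as_matrix(); c=p-M[:,0]*.03
print(o['time_s'],'lamp centre est',c.round(4),'yaw',np.arctan2(-M[1,0],-M[0,0]))
for n in ['top','scene']:
    print(n,proj(n,[[.48,-.213,.006],c-[0,0,.0455]]))
E
```

```text
t
 29.6
 p
 [ 0.4511 -0.2211  0.097 ]
 yaw
 0.221
 ('top', 648, 'lean', -0.054, 'r', 0.203, 'x', 0.002)
 ('scene', 683, 'lean', -0.051, 'r', 0.202, 'x', -0.001)
[('top', 648, 'lean', -0.054, 'r', 0.203, 'x', 0.002), ('scene', 683, 'lean', -0.051, 'r', 0.202, 'x', -0.001)]
29.7 lamp centre est [ 0.4804 -0.2145  0.097 ] yaw 0.22104770503958907
top [[342.87651139 276.21139517]
 [345.72774142 275.00413771]]
scene [[203.60870082 265.71112675]
 [201.47421304 257.62622369]]
```

View pics/mat_top.png

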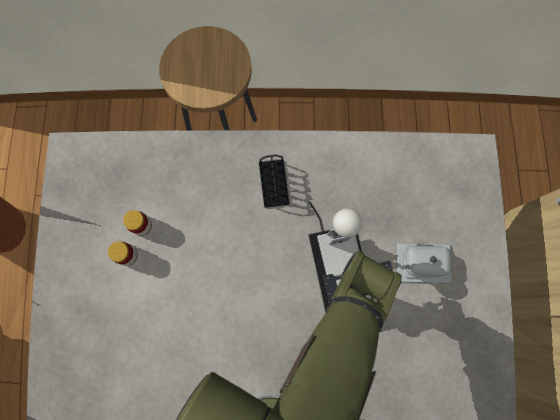

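{"op": "step_arm", "data": {"deltas": [{"dp": [0, 0, 0], "twist": 0}, {"dp": [0, 0, 0], "twist": 0}, {"dp": [0, -0.003, 0.01], "twist": 0}, {"dp": [0, -0.006, 0.02], "twist": 0}, {"dp": [0, -0.009, 0.03], "twist": 0}, {"dp": [0, -0.012, 0.04], "twist": 0}, {"dp": [0, -0.015, 0.05], "twist": 0}, {"dp": [0, -0.018, 0.06], "twist": 0}, {"dp": [0, -0.021, 0.07], "twist": 0}, {"dp": [0, -0.024, 0.08], "twist": 0}, {"dp": [0, -0.027, 0.085], "twist": 0}, {"dp": [0, -0.03, 0.085], "twist": 0}]}}

```text
time_s: 30.9
ee_pos: [0.4526, -0.2276, 0.0755]
eef_rot: [3.142, -0.0, -2.921]
force: [-0.6, -0.3, -6.9]
grip_width: 0.0197
grip_force: 55.0
```

{"op": "step_arm", "data": {"deltas": [{"dp": [0, -0.027, 0.085], "twist": 0}, {"dp": [0, -0.024, 0.08], "twist": 0}, {"dp": [0, -0.021, 0.07], "twist": 0}, {"dp": [0, -0.018, 0.06], "twist": 0}, {"dp": [0, -0.015, 0.05], "twist": 0}, {"dp": [0, -0.012, 0.04], "twist": 0}, {"dp": [0, -0.009, 0.03], "twist": 0}, {"dp": [0, -0.006, 0.02], "twist": 0}, {"dp": [0, -0.003, 0.01], "twist": 0}, {"dp": [0, 0, 0], "twist": 0}]}}

```text
time_s: 31.9
ee_pos: [0.4538, -0.2328, 0.0581]
eef_rot: [-3.142, 0.0, -2.921]
force: [0.5, -0.9, -7.6]
grip_width: 0.0196
grip_force: 55.0
```

```bash
rm -f hist.json; python3 fb.py 0 4 -0.1 0.1 | grep -o 'obs.*mod'; python3 -c "
from h import *
o=ctrl.get_obs();print(o['time_s'],o['ee_pos'],o['force'])"
```

```text
obs [-0.066, -0.066] mod
32.0 [ 0.45381125 -0.23280477  0.05812346] [-0.36133378  0.36131047 -8.06111942]
```

{"op": "step_arm", "data": {"deltas": [{"dp": [0, 0.1, 0], "twist": 0}, {"dp": [0, 0.11, 0], "twist": 0}, {"dp": [0, 0.04, 0], "twist": 0}, {"dp": [0, 0.02, 0], "twist": 0}, {"dp": [0, 0, 0], "twist": 0}]}}

```text
time_s: 32.5
ee_pos: [0.4514, -0.2221, 0.0581]
eef_rot: [-3.142, 0.0, -2.92]
force: [0.2, -0.6, -7.4]
grip_width: 0.0197
grip_force: 55.0
```

```bash
python3 fb.py 0 4 -0.1 0.1 .1 .11 .04 .02 0| grep -o 'obs.*mod'; python3 fb.py 0 4 -0.1 0.1 | grep -o 'obs.*mod'
```

```text
obs [-0.066, -0.066, -0.028, -0.03] mod
obs [-0.066, -0.066, -0.028, -0.03, -0.029, -0.029] mod
```

{"op": "step_arm", "data": {"deltas": [{"dp": [0, 0, 0.02], "twist": 0}, {"dp": [0, 0, 0.03], "twist": 0}, {"dp": [0, 0, 0.035], "twist": 0}, {"dp": [0, 0, 0.03], "twist": 0}, {"dp": [0, 0, 0.02], "twist": 0}, {"dp": [0, 0, 0.015], "twist": 0}, {"dp": [0, 0, 0.01], "twist": 0}, {"dp": [0, 0, 0], "twist": 0}]}}

```text
time_s: 33.5
ee_pos: [0.4514, -0.2222, 0.0516]
eef_rot: [3.142, -0.0, -2.921]
force: [-0.8, -0.2, -7.7]
grip_width: 0.0195
grip_force: 55.0
```

```bash
python3 fb.py 0 4 -0.1 0.1| grep -o 'obs.*mod'; python3 -c "
from h import *
o=ctrl.get_obs();print(o['time_s'],o['ee_pos'],o['force'],o['moment'])"
```

```text
obs [-0.028, -0.03, -0.029, -0.029, -0.029, -0.03] mod
33.6 [ 0.451427   -0.22227357  0.05169241] [-0.75757427  0.768966   -6.6547861 ] [ 0.0124939   0.01054278 -0.00465936]
```

{"op": "step_arm", "data": {"deltas": [{"dp": [0, 0, 0.01], "twist": 0}, {"dp": [0, 0, 0.01], "twist": 0}, {"dp": [0, 0, 0.01], "twist": 0}]}}

```text
time_s: 33.9
ee_pos: [0.4514, -0.2221, 0.051]
eef_rot: [3.142, 0.0, -2.92]
force: [-6.2, 5.5, 8.4]
grip_width: 0.0199
grip_force: 55.0
```

{"op": "step_arm", "data": {"deltas": [{"dp": [0, 0, 0.01], "twist": 0}, {"dp": [0, 0, 0.01], "twist": 0}]}}

```text
time_s: 34.1
ee_pos: [0.4515, -0.222, 0.0508]
eef_rot: [3.141, 0.0, -2.92]
force: [-9.3, 8.8, 18.4]
grip_width: 0.0197
grip_force: 55.0
```

```bash
python3 fb.py 0 4 -0.1 0.1| grep -o 'obs.*mod'; python3 -c "
from h import *
o=ctrl.get_obs();print(o['time_s'],o['ee_pos'],o['force'],o['moment'])"
```

```text
obs [-0.029, -0.029, -0.029, -0.03, -0.031, -0.033] mod
34.2 [ 0.45145704 -0.22201735  0.05081568] [-7.98921055  7.49488866 12.76556709] [0.92848607 1.36766957 0.04396468]
```

{"op": "step_arm", "data": {"deltas": [{"dp": [0, 0, -0.006], "twist": 0}, {"dp": [0, 0, -0.004], "twist": 0}], "squeeze": 10}}

```text
time_s: 34.4
ee_pos: [0.4515, -0.2221, 0.0508]
eef_rot: [3.142, 0.0, -2.92]
force: [-2.4, 4.4, 2.4]
grip_width: 0.02
grip_force: 10.0
```

{"op": "step_arm", "data": {"deltas": [{"dp": [0, 0, 0], "twist": 0}, {"dp": [0, 0, 0], "twist": 0}, {"dp": [0, 0, 0], "twist": 0}, {"dp": [0, 0, 0], "twist": 0}], "gripper": 0}}

```text
time_s: 34.8
ee_pos: [0.4515, -0.2224, 0.0502]
eef_rot: [-3.141, 0.0, -2.921]
force: [0.0, 0.4, -0.9]
grip_width: 0.0462
grip_force: 0.0
```

```bash
python3 fb.py 0 4 -0.1 0.1| grep -o 'obs.*mod'; python3 -c "
from h import *
o=ctrl.get_obs();print(o['time_s'],o['ee_pos'],o['force'],o['grip_width'])"
```

```text
obs [-0.029, -0.03, -0.031, -0.033, -0.036, -0.037] mod
34.9 [ 0.45143616 -0.22233121  0.05006019] [-0.32917455 -0.02723443  0.65541167] 0.046923029179110363
```

{"op": "step_arm", "data": {"deltas": [{"dp": [0, 0, -0.1], "twist": 0}, {"dp": [0, 0, -0.25], "twist": 0}, {"dp": [0, 0, -0.35], "twist": 0}, {"dp": [0, 0, -0.35], "twist": 0}, {"dp": [0, 0, -0.35], "twist": 0}, {"dp": [0, 0, -0.35], "twist": 0}, {"dp": [0, 0, -0.25], "twist": 0}, {"dp": [0, 0, -0.1], "twist": 0}]}}

```text
time_s: 35.7
ee_pos: [0.4518, -0.2225, 0.1355]
eef_rot: [-3.14, 0.001, -2.921]
force: [-0.3, -0.4, -0.3]
grip_width: 0.047
grip_force: 0.0
```

```bash
cat > chk.py <<'E'
from h import *
o=ctrl.get_obs(); print(o['time_s'],o['ee_pos'],np.round(o['force'],1))
ex=np.array([np.cos(.221),np.sin(.221),0]); ey=np.array([-ex[1],ex[0],0]); hinge=np.array([.4514,-.2221,.061])+.14*ex
for n in ('top','scene'):
    im,d=ctrl.camera(n); cv2.imwrite(f'pics/end_{n}.png',im[:,:,::-1]); v,u=np.mgrid[:420,:560]; P=pts(n,np.c_[u.ravel(),v.ravel()],d)
    q=P-hinge; Q=P[(d.ravel()>0)&(abs(q@ex)<.05)&(abs(q@ey)<.16)&(q[:,2]>.12)&(q[:,2]<.26)]
    s=least_squares(lambda s:np.linalg.norm(Q-s,axis=1)-.035,Q.mean(0)-[0,0,.015],loss='soft_l1',f_scale=.003).x; r=s-hinge
    print(n,len(Q),'lean',round(float(np.arctan2(-r@ey,r[2])),4),'r',np.linalg.norm(r).round(3),'x',(r@ex).round(4))
E
python3 chk.py; python3 chk.py
```

```text
35.7 [ 0.4517512  -0.22249363  0.13547048] [-0.3 -0.4 -0.3]
top 596 lean -0.0252 r 0.206 x 0.002
scene 638 lean -0.0214 r 0.205 x -0.0009
35.8 [ 0.45151281 -0.22234955  0.13452404] [ 0.5  0.2 -0.3]
top 597 lean -0.0249 r 0.206 x 0.002
scene 637 lean -0.0208 r 0.205 x -0.0011
```

{"op": "step_arm", "data": {"deltas": [{"dp": [0, 0, 0], "twist": 0}, {"dp": [0, 0, 0], "twist": 0}, {"dp": [0, 0, 0], "twist": 0}, {"dp": [0, 0, 0], "twist": 0}, {"dp": [0, 0, 0], "twist": 0}, {"dp": [0, 0, 0], "twist": 0}]}}

```text
time_s: 36.5
ee_pos: [0.4514, -0.2223, 0.134]
eef_rot: [3.142, -0.0, -2.921]
force: [0.4, -0.6, 1.3]
grip_width: 0.0469
grip_force: 0.0
```

```bash
python3 chk.py
```

```text
36.5 [ 0.45138401 -0.22225313  0.13401396] [ 0.4 -0.6  1.3]
top 599 lean -0.0248 r 0.206 x 0.0021
scene 638 lean -0.0215 r 0.206 x -0.001
```

View pics/end_scene.png

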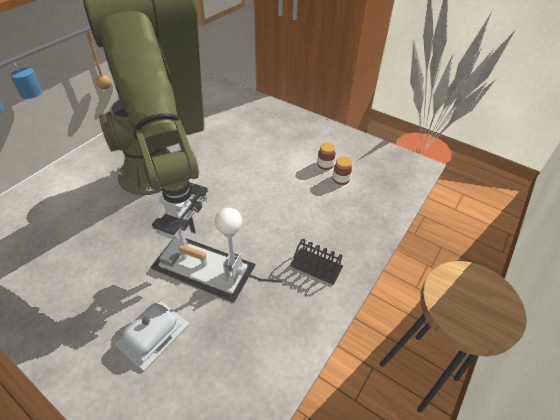

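```bash
python3 -c "
from station import ctrl
print(ctrl.hand_in())"
```

```text
the job is handed in; nothing more can be done
None
```

I handed the job in at 36.5 s with the lamp released and centred on the mat (about 3 mm off by my estimate) and its arm still, about 0.03 rad from upright; hand-in gave no verdict, and one earlier attempt fell back onto the stop near the start before the balance that counted.

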